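# Draw two brittle chokes from a feed bin and lay them in a cradle

## Task

Pull the feed bin's gate open by its red tab so that both chokes roll out to the outlet, then push the gate fully shut again. Then take the chokes from the outlet and lay one in each of the two V blocks of the cradle, and let go. Their ferrite is brittle: never grip one with more than about 12 N, set them down without pressing or dropping, and leave everything else on the bench where it stands.

Things in the scene. Friction and masses are not known exactly. Their poses are not given: they have to be found in the camera images.
- feed_bin: blue feed bin, 200 mm high, fixed. Origin on the bench under the front edge of its outlet roof; x points into the bin (roughly to the robot's left), y along the gate's travel (roughly towards the robot), z up. An aluminium lane 24 mm wide slopes down at 12 degrees out of the bin towards -x and ends in a stop. Chokes lie across it on their windings, flanges hanging over both sides, where fingers find free space down to the base plate
- bin_lip (a point): middle of the top edge of the bin's front (102 mm wide in y), 25 mm out from the origin towards -x and 199 mm above the bench. From here the front slopes back and down to x = 0 at z = 115 mm, so it hangs over the outlet: a gripper must reach the outlet with its body leaning back towards the bin's -x, about 30 to 45 degrees from vertical
- outlet_rest (a point): fixed point: centre of the first choke once it rests at the outlet against the stop, 80 mm above the bench; axes as feed_bin. The second waits 32 mm behind it up the lane under the roof and rolls down to this point once the first is gone. The stop (on the -x side, 24 mm wide) ends 5 mm above the choke's centre: lift a choke straight up by 20 mm before moving it back
- gate (a joint): the gate, a steel blade that slides along the feed bin's +y: 0 m is shut, 0.060 m is fully open; the chokes pass from about 0.047 m. It stays where it is left; about 2 N moves it
- gate_grip (a point): grip point on the gate's upright red tab (14 mm thick in the bin's x, 24 mm in y); the tab ends 18 mm above this point and is free for 31 mm below it. Shut, it stands 110 mm to the +y side of the bin's middle. Fingers that close along the bin's x keep the gripper's body clear of the bin. Moves with the gate; axes as feed_bin
- choke_a_center (a point): ferrite drum-core choke: spool with two black round end flanges (32 mm across, 6 mm thick) and a copper winding (22 mm across) between; 42 mm long over the flanges, 70 g, brittle. This point is its centre; its y axis runs along the spool (it may have rolled about y). Grasp it over the outer flange faces (42 mm). It starts inside the blue feed bin, behind the shut gate
- choke_b_center (a point): ferrite drum-core choke: spool with two black round end flanges (32 mm across, 6 mm thick) and a copper winding (22 mm across) between; 42 mm long over the flanges, 70 g, brittle. This point is its centre; its y axis runs along the spool (it may have rolled about y). Grasp it over the outer flange faces (42 mm). It starts inside the blue feed bin, behind the shut gate
- choke_a: the first choke (its origin is its centre)
- choke_b: the second choke (its origin is its centre)
- cradle: white plate 140 x 110 x 8 mm, fixed to the bench, with two black rubber V blocks; origin at the centre of its underside
- seat_near (a point): V block (22 mm wide along y): the point where the centre of a choke lying in it comes to be, 48 mm above the bench, about level with the V's upper edges. The choke lies along this point's y, its winding in the V, its flanges hanging over both ends of the block with 4 mm play to each side. The two blocks stand 64 mm apart along the cradle's x
- seat_far (a point): the same for the other V block
- glue_bottle: bystander: white bottle with red cap, 32 mm across, 87 mm high; origin at its foot
- transformer: bystander: yellow-taped transformer 29 x 65 x 29 mm; origin at its foot
- solder_reel: bystander: solder reel 54 mm across, 36 mm high; origin at its foot

How it is judged:
By the outcome, as a careful person would: the job done as asked, in the order asked, and still so for the second after the job is handed in, with the robot touching nothing.
It also fails if it takes over 72 s, if anything falls off the work surface, if the arm or the gripper's body presses on something with over 40 N, if the wrist force passes 120 N, or if a joint passes its speed limit or range.

## Robot

A 7-joint arm with a two-finger parallel gripper is mounted at the origin on a cart in front of the work surface, level with it; the furniture and walls round the work are solid. World frame = base frame: x ahead of the robot, y to its left, z up, the work surface at z = 0. Lengths are in m, angles in rad, forces in N, time in s.
With the tool pointing down it reaches from about 0.425 to 1.025 m from the base axis. Payload 3.6 kg.
Tool frame: the origin (TCP) lies on the mounting face of the last link; the fingertips stand 173 mm ahead of it and the grasp point (between the pads) lies robot.grasp_offset ahead of it (robot.grasp_offset is the distance from the TCP to the grasp point, in m); z points along the fingers, y is the line along which they close (so a half turn about z gives the same grasp; the last joint's range is limited). The gripper opens to 85 mm and grips with 20 to 120 N. Pads are 22 mm wide; open, the fingers measure 114 mm over their backs; the gripper's body (76 mm by 85 mm) begins 54 mm behind the grasp point. The pads swing forward as they close: fully open they stand 13 mm farther back than shut.
Start: joints at [-1.359, 0.591, 0.048, 1.609, -0.033, 0.943, -0.034], TCP at [0.218, 0.692, 0.405] pointing down, gripper open.
Joint ranges: [-2.69, 2.69], [-0.47, 2.24], [-1.27, 1.36], [0.19, 2.51], [-1.53, 4.68], [0.08, 2.07], [-3.09, 3.09]. Speed limits (rad/s): [2.57, 2.57, 3.14, 3.14, 3.14, 3.14, 3.14].

## Interface

Orientations are given as [roll, pitch, yaw] about the fixed x, y, z axes, in that order (R = Rz(yaw) Ry(pitch) Rx(roll)).
In Python, from bench import status, cams, ticket, robot gives the robot as it stands.
- The arm moves only by the tool drive_tool, never from a script. Its argument "commands" is a list of rows, each an object of numbers: "ax", "ay", "az": the turn, a rotation vector about the tool's x, y, z in units of 6 degrees (1.0 is 6 degrees); "x", "y", "z": the shift along the tool's x, y, z in units of 25 mm (1.0 is 25 mm); "jaw": the finger opening in mm, from 0 to 85.4. A call has 1 to 5 rows; each row is the pose to reach, as a shift and turn from the pose commanded when the call began, along the tool's axes at that moment; what a row does not reach only later rows make up. A row lasts 1/8 s, in which the tool goes at most 62.5 mm and 10.7 degrees, less where a joint would pass 70% of its speed; a pose out of reach is approached as far as the arm can. A call with a gripper value outside its range is refused whole. The fingers move at their own pace and stop on an object; "newtons" is the grip in N (left out, the last holds). Time passes only in rows, so rows that repeat a pose let the fingers close. It gives the time, the measured TCP pose, the force, the opening and the grip force at its end, in the units of the state.
- status.state(): the state, without advancing time (a new reading comes with each control period).
- cams.grab_frame(name): name is "side" or "top" or "wrist"; returns a dict with "color" (384x512x3 uint8, red, green, blue), "range_z" (384x512 float32, m along the optical axis (not along the pixel's ray), 0 where there is no reading), "mtx" (3x3 intrinsics, pixels), "dist_coeffs" ([k1, k2, p1, p2, k3] as OpenCV has them; the pictures are not rectified), "cam_to_world" (4x4, takes a point from camera to world coordinates). Camera axes: x right, y down, z forward; pixel columns grow to the right and rows downward; lengths in m; the calibration is good to about 2 mm. A picture is of the moment at which its call begins.
- ticket.sign_off(): hands the job in; it is judged then, once.
Trained networks look in the newest picture that a camera, given by its name, has taken for a name from the list of things; names that differ only in an ending like _2 or _b are one class to them, and where a whole thing is asked for, a point or a joint stands for the part that bears it (a point fixed in the world has none). Each returns a list of dicts, best first, with "score" (0 to 1); they miss things now and then, are a little off and sometimes report something else, mostly with a low value. They report only what shows in the picture. A call takes as long as a camera call.
- cams.search_frame(camera, label): "point" ([row, column] in pixels, amid what is visible of it).
The state is a dict: "t": time; "joint_pos": joint angles; "dq": joint speeds; "tau": joint torques, N m; "tool_pos": TCP position; "ee_rot": TCP orientation; "contact_force": force on the tool from outside, world axes, zero at the start; "torque": the same for the moment, N m; "finger_gap": finger opening in m; "grasp_force": force on a finger pad.
Only numpy, scipy, OpenCV 4.12 (cv2) and the standard library are available. Lean on these libraries where they do the work, as an engineer would, in place of code of your own. Each camera call takes 0.05 s, during which the arm holds its last target. There are 200 camera calls.

## Working session

There is one attempt and no reset: what is moved stays moved. The work goes in short steps, Python scripts to look and compute and a tool call to move; the robot and the scene stay as the last step left them, time stands still between calls to the robot, and variables do not carry over. Pictures are saved under pics/ and viewed, at most 10 in all, crops included, and the job is handed in when it is done.

Besides the shell and the picture viewer there is one more tool, called in YAML: its name, and indented under it one key for each argument. drive_tool: Moves the arm, as the interface text tells. Its arguments: {"type":"object","properties":{"commands":{"type":"array"},"newtons":{"type":"number"}},"required":["commands"]}

```bash
ls; mkdir -p pics
python3 - <<'E'
from bench import status,cams,robot
import cv2,numpy as np
s=status.state();print(s['t'],s['tool_pos'],s['ee_rot'],s['finger_gap'],s['contact_force'],robot.grasp_offset)
ims=[]
for n in['side','top']:
    f=cams.grab_frame(n);np.savez(''+n+'.npz',**f);ims.append(f['color'])
    print(n,f['cam_to_world'].round(3).tolist(),f['mtx'].round(1).tolist(),f['dist_coeffs'])
    cv2.imwrite(f'pics/{n}0.png',f['color'][:,:,::-1])
    for l in['feed_bin','gate_grip','cradle','glue_bottle','transformer','solder_reel','choke_a']:
        for r in cams.search_frame(n,l)[:2]:
            v,u=r['point'];z=f['range_z'][int(v),int(u)]
            p=cv2.undistortPoints(np.array([[[u,v]]],float),f['mtx'],np.array(f['dist_coeffs'])).ravel()
            w=f['cam_to_world']@[p[0]*z,p[1]*z,z,1]
            print(l,r['score'],v,u,w[:3].round(3))
E
```

```text
pics
0.0 [0.21738452 0.69118636 0.40350571] [-3.13933438e+00  1.11103878e-04  2.83690168e+00] 0.08550307554997656 [ 0.10590944 -0.09555865  0.16407016] 0.1547
side [[0.833, -0.343, 0.434, -0.017], [-0.553, -0.514, 0.656, -0.876], [-0.002, -0.786, -0.618, 0.931], [0.0, 0.0, 0.0, 1.0]] [[444.0, 0.0, 254.6], [0.0, 444.0, 188.4], [0.0, 0.0, 1.0]] [-0.07766125  0.          0.          0.          0.        ]
feed_bin 0.7 164.2 251.2 [0.589 0.058 0.15 ]
gate_grip 0.56 167.9 221.6 [0.52  0.121 0.126]
cradle 0.9 277.7 284.5 [ 0.475 -0.275  0.024]
glue_bottle 0.77 228.2 321.7 [ 0.659 -0.205  0.052]
transformer 0.69 256.8 332.4 [ 0.63  -0.289  0.024]
solder_reel 0.47 186.1 185.7 [0.437 0.227 0.022]
solder_reel 0.18 226.8 322.1 [ 0.66  -0.205  0.057]
top [[-0.025, -0.985, 0.17, 0.33], [-1.0, 0.023, -0.014, -0.027], [0.01, -0.17, -0.985, 1.394], [0.0, 0.0, 0.0, 1.0]] [[478.8, 0.0, 253.2], [0.0, 478.8, 193.4], [0.0, 0.0, 1.0]] [-0.18007173  0.          0.          0.          0.        ]
feed_bin 0.87 172.3 201.7 [0.611 0.094 0.119]
gate_grip 0.7 197.3 192.8 [ 0.563  0.133 -0.004]
gate_grip 0.38 216.6 326.8 [ 0.495 -0.26   0.007]
cradle 0.58 217.6 329.1 [ 0.492 -0.267  0.008]
glue_bottle 0.72 161.0 301.2 [ 0.653 -0.186  0.053]
transformer 0.69 168.6 336.4 [ 0.634 -0.293  0.029]
transformer 0.19 200.8 191.3 [ 0.553  0.137 -0.003]
solder_reel 0.67 238.9 152.8 [0.441 0.25  0.006]
solder_reel 0.43 164.5 196.1 [0.636 0.111 0.108]
choke_a 0.65 159.6 187.3 [0.648 0.134 0.117]
```

Run:
```python
import cv2,numpy as np
a=cv2.imread('pics/side0.png')[110:320,130:400];b=cv2.imread('pics/top0.png')[120:290,120:400]
cv2.imwrite('pics/s1.png',cv2.resize(a,None,fx=2.8,fy=2.8,interpolation=cv2.INTER_CUBIC))
cv2.imwrite('pics/t1.png',cv2.resize(b,None,fx=2.8,fy=2.8,interpolation=cv2.INTER_CUBIC))
```

```text
(no output)
```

View pics/s1.png

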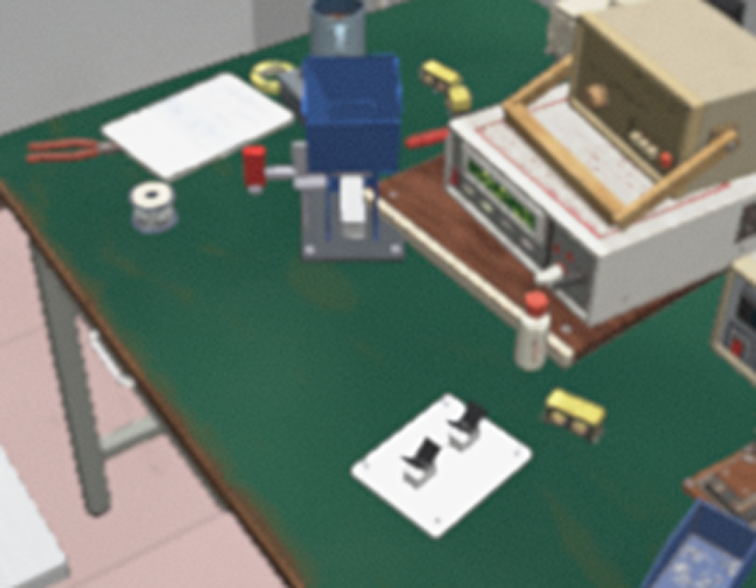

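View pics/t1.png

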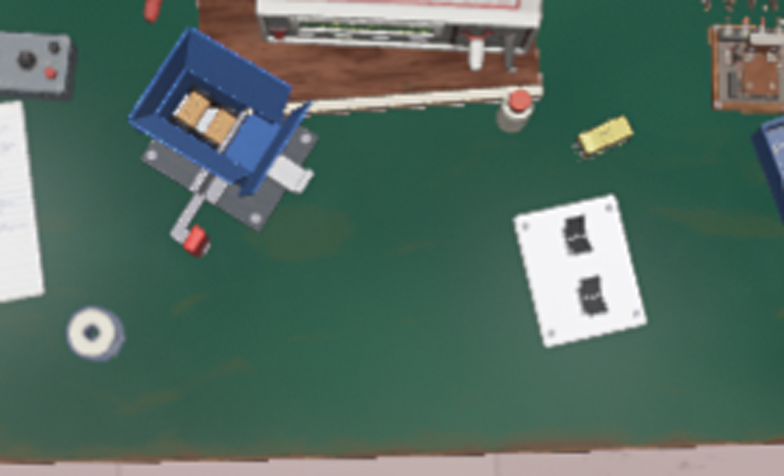

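The side view shows the bin, with its red tab at crop (254,168). The top view shows two chokes inside the bin at (205,115), lip corners at about (310,103) and (248,192), the tab at (197,240), and the cradle's V blocks at (577,235) and (593,296).

```bash
cat > h.py <<'E'
import numpy as np,cv2
from scipy.spatial.transform import Rotation as R
def cloud(f):
    v,u=np.mgrid[0:384,0:512]
    p=cv2.undistortPoints(np.stack([u,v],-1).reshape(-1,1,2).astype(float),f['mtx'],np.array(f['dist_coeffs'])).reshape(384,512,2)
    z=f['range_z'];T=f['cam_to_world']
    P=np.dstack([p*z[...,None],z])@T[:3,:3].T+T[:3,3]
    P[z==0]=np.nan
    return P
def ray(f,u,v,zw):
    p=cv2.undistortPoints(np.array([[[u,v]]],float),f['mtx'],np.array(f['dist_coeffs'])).ravel()
    T=f['cam_to_world'];d=T[:3,:3]@[p[0],p[1],1]
    return T[:3,3]+d*(zw-T[2,3])/d[2]
E
python3 - <<'E'
from h import *
F={n:dict(np.load(n+'.npz')) for n in['side','top']}
t=F['top'];C={n:cloud(F[n]) for n in F}
a=ray(t,230.7,156.8,.199);b=ray(t,208.6,188.6,.199);print('lip',a,b,np.linalg.norm(a-b),(a+b)/2)
for n in F:
    P=C[n];c=F[n]['color'].astype(int);hsv=cv2.cvtColor(F[n]['color'],cv2.COLOR_RGB2HSV).astype(int)
    bench=(c[...,1]>c[...,0]+20)
    m=bench&(abs(P[...,0]-.5)<.2)&(abs(P[...,1])<.3);print(n,'bench z',np.nanmedian(P[m][:,2]))
    red=(c[...,0]>130)&(c[...,1]<70)&(abs(P[...,0]-.53)<.06)&(abs(P[...,1]-.13)<.05)
    q=P[red];print('red',len(q),q.mean(0),np.percentile(q,[3,50,97],axis=0).round(4).tolist()); vv,uu=np.nonzero(red);print('px',uu.min(),uu.max(),vv.min(),vv.max(),uu.mean(),vv.mean())
    w=(c.min(2)>190)&(abs(P[...,0]-.49)<.12)&(abs(P[...,1]+.27)<.12)&(P[...,2]<.03)
    w=cv2.morphologyEx(w.astype(np.uint8),cv2.MORPH_CLOSE,np.ones((9,9)))
    vv,uu=np.nonzero(w)
    g=np.array([ray(F[n],x,y,.008)[:2] for x,y in zip(uu,vv)])
    print('cradle',len(g),cv2.minAreaRect((g*1000).astype(np.float32)))
    k=(c.max(2)<90)&(abs(P[...,0]-.49)<.08)&(abs(P[...,1]+.27)<.08)&(P[...,2]>.02)
    nl,lab,st,ce=cv2.connectedComponentsWithStats(k.astype(np.uint8))
    for i in range(1,nl):
        if st[i,4]>15:
            q=P[lab==i]; print('V',st[i,4],ce[i],q.mean(0).round(4),q[:,2].min(),q[:,2].max(), 'ray@.04',ray(F[n],*ce[i],.04).round(4))
    bl=(c[...,2]>c[...,0]+40)&(P[...,2]>.19)&(P[...,2]<.21)&(abs(P[...,0]-.62)<.15)&(abs(P[...,1]-.1)<.15)
    q=P[bl];print('rim',len(q),np.nanmax(P[(c[...,2]>c[...,0]+40)&(abs(P[...,0]-.62)<.12)&(abs(P[...,1]-.1)<.12)][:,2]),cv2.minAreaRect((q[:,:2]*1000).astype(np.float32)) if len(q)>3 else '')
E
```

```text
lip [0.63240807 0.01185014 0.199     ] [0.55066721 0.06928284 0.199     ] 0.09990036810073857 [0.59153764 0.04056649 0.199     ]
side bench z -0.0010710602884262954
red 37 [0.51668578 0.1241434  0.12661899] [[0.5098, 0.1197, 0.0996], [0.5158, 0.1237, 0.1295], [0.5256, 0.13, 0.1401]]
px 217 223 164 175 220.1891891891892 167.7027027027027
cradle 1646 ((496.70477294921875, -260.58184814453125), (141.57012939453125, 112.25123596191406), 11.326080322265625)
V 59 [298.06779661 258.38983051] [ 0.5372 -0.2517  0.0398] 0.029050974263753693 0.0485618741623971 ray@.04 [ 0.5371 -0.2518  0.04  ]
V 52 [281.46153846 272.05769231] [ 0.4718 -0.2648  0.0384] 0.02670481971811689 0.04683275915673524 ray@.04 [ 0.4709 -0.2659  0.04  ]
rim 229 0.20288919238096093 ((629.6800537109375, 96.70315551757812), (146.18980407714844, 106.62628173828125), 58.02874755859375)
top bench z -0.0013114411584378427
red 4 [0.51013203 0.12738995 0.13848403] [[0.5079, 0.1223, 0.1346], [0.508, 0.1279, 0.1398], [0.5159, 0.1317, 0.1402]]
px 187 191 206 209 188.75 208.25
cradle 1746 ((496.1399841308594, -259.884033203125), (139.02932739257812, 109.57691955566406), 11.152273178100586)
V 30 [324.76666667 200.46666667] [ 0.5378 -0.2513  0.0397] 0.02976027595836106 0.051387330354077276 ray@.04 [ 0.5378 -0.2512  0.04  ]
V 27 [326.37037037 207.        ] [ 0.5189 -0.2551  0.0389] 0.0273567430435393 0.04875829674973997 ray@.04 [ 0.5187 -0.2549  0.04  ]
V 29 [330.55172414 221.89655172] [ 0.4754 -0.2649  0.0403] 0.0331428484216203 0.04739561787846247 ray@.04 [ 0.4754 -0.2649  0.04  ]
V 26 [331.84615385 228.73076923] [ 0.4557 -0.2676  0.0407] 0.03280378875667034 0.048831697765934656 ray@.04 [ 0.4557 -0.2677  0.04  ]
rim 291 0.20712857199172485 ((629.5811157226562, 95.78675842285156), (140.37564086914062, 108.14546203613281), 57.384620666503906)
```

```bash
cat >> h.py <<'E'
TH=np.deg2rad(57.5); XB=np.array([np.cos(TH),np.sin(TH),0]); ZW=np.array([0,0,1.]); YB=np.cross(ZW,XB)
CT=np.deg2rad(11.2); XC=np.array([np.cos(CT),np.sin(CT),0]); YC=np.cross(ZW,XC)
def Rt(y,z):
    y,z=np.array(y),np.array(z); return np.column_stack([np.cross(y,z),y,z])
def tilt(y,lean,t):  # tool z leans forward along 'lean' by t deg
    t=np.deg2rad(t); return Rt(y,np.sin(t)*lean-np.cos(t)*ZW)
def plan(gp,Rd,off=.1547):
    from bench import status
    s=status.state(); R0=R.from_euler('xyz',s['ee_rot']).as_matrix(); p=np.array(s['tool_pos'])
    d=R0.T@(np.array(gp)-off*Rd[:,2]-p); r=R.from_matrix(R0.T@Rd).as_rotvec()
    print('grasp now',(p+off*R0[:,2]).round(4),'dist',np.linalg.norm(d).round(3),'deg',np.rad2deg(np.linalg.norm(r)).round(1))
    print('xyz',(d/.025).round(2),'a',(np.rad2deg(r)/6).round(2),'j',np.array(s['joint_pos']).round(2),'t',s['t'])
E
python3 -c "
from h import *
plan([.511,.127,.24],Rt(XB,-ZW))"
```

```text
grasp now [0.2176 0.6916 0.25  ] dist 0.636 deg 15.0
xyz [-17.97 -18.02   0.4 ] a [0.   0.   2.51] j [-1.36  0.59  0.05  1.61 -0.03  0.94 -0.03] t 0.8
```

drive_tool:
  commands:
    - {"x": -18, "y": -18, "az": 2.5, "z": 0.4, "jaw": 60}
    - {"x": -18, "y": -18, "az": 2.5, "z": 0.4, "jaw": 60}
    - {"x": -18, "y": -18, "az": 2.5, "z": 0.4, "jaw": 60}
    - {"x": -18, "y": -18, "az": 2.5, "z": 0.4, "jaw": 60}
    - {"x": -18, "y": -18, "az": 2.5, "z": 0.4, "jaw": 60}

```text
schema error: expected keys ax, ay, az, x, y, z, jaw
```

```bash
python3 -c "
from h import *
plan([.511,.127,.24],Rt(XB,-ZW))"
```

```text
grasp now [0.2176 0.6916 0.25  ] dist 0.636 deg 15.0
xyz [-17.97 -18.02   0.4 ] a [0.   0.   2.51] j [-1.36  0.59  0.05  1.61 -0.03  0.94 -0.03] t 0.8
```

drive_tool:
  commands:
    - {"ax": 0, "ay": 0, "az": 2.5, "x": -18, "y": -18, "z": 0.4, "jaw": 60}
    - {"ax": 0, "ay": 0, "az": 2.5, "x": -18, "y": -18, "z": 0.4, "jaw": 60}
    - {"ax": 0, "ay": 0, "az": 2.5, "x": -18, "y": -18, "z": 0.4, "jaw": 60}
    - {"ax": 0, "ay": 0, "az": 2.5, "x": -18, "y": -18, "z": 0.4, "jaw": 60}
    - {"ax": 0, "ay": 0, "az": 2.5, "x": -18, "y": -18, "z": 0.4, "jaw": 60}

```text
t: 1.42
tool_pos: [0.3628, 0.4128, 0.4002]
ee_rot: [3.14, 0.0, 2.575]
contact_force: [0.7, 0.5, 0.0]
finger_gap: 0.0596
grasp_force: 0.0
```

```bash
python3 -c "
from h import *
plan([.511,.127,.24],Rt(XB,-ZW))"
```

```text
grasp now [0.363  0.4129 0.2455] dist 0.322 deg 0.1
xyz [-11.13  -6.47   0.21] a [0.01 0.   0.01] j [-1.04  0.38  0.14  2.02 -0.07  0.75  0.15] t 1.425
```

drive_tool:
  commands:
    - {"ax": 0, "ay": 0, "az": 0, "x": -11, "y": -6.4, "z": 0.2, "jaw": 60}
    - {"ax": 0, "ay": 0, "az": 0, "x": -11, "y": -6.4, "z": 0.2, "jaw": 60}
    - {"ax": 0, "ay": 0, "az": 0, "x": -11, "y": -6.4, "z": 0.2, "jaw": 60}
    - {"ax": 0, "ay": 0, "az": 0, "x": -11, "y": -6.4, "z": 0.2, "jaw": 60}
    - {"ax": 0, "ay": 0, "az": 0, "x": -11, "y": -6.4, "z": 0.2, "jaw": 60}

```text
t: 2.05
tool_pos: [0.5064, 0.1353, 0.3953]
ee_rot: [3.14, 0.001, 2.575]
contact_force: [0.4, 0.7, -0.7]
finger_gap: 0.0601
grasp_force: 0.0
```

drive_tool:
  commands:
    - {"ax": 0, "ay": 0, "az": 0, "x": 0, "y": 0, "z": 0, "jaw": 60}

```text
t: 2.17
tool_pos: [0.5078, 0.1309, 0.3955]
ee_rot: [-3.141, 0.003, 2.564]
contact_force: [-0.3, 0.7, -0.1]
finger_gap: 0.06
grasp_force: 0.0
```

Run:
```python
from h import *
from bench import cams
plan([.511,.127,.24],Rt(XB,-ZW))
f=cams.grab_frame('wrist');np.savez('w1.npz',**f)
print(cams.search_frame('wrist','gate_grip')[:2],cams.search_frame('wrist','feed_bin')[:1])
P=cloud(f);hsv=cv2.cvtColor(f['color'],cv2.COLOR_RGB2HSV)
red=(hsv[...,1]>150)&((hsv[...,0]<8)|(hsv[...,0]>172))&(hsv[...,2]>60)
q=P[red&np.isfinite(P[...,0])]; print(len(q),np.percentile(q,[2,50,98],axis=0).round(4).tolist())
cv2.imwrite('pics/w1.png',cv2.resize(f['color'][:,:,::-1],(768,576)))
```

```text
grasp now [0.5082 0.1306 0.2408] dist 0.005 deg 0.6
xyz [-0.19 -0.06  0.03] a [-0.01  0.03 -0.1 ] j [-0.49  0.36  0.2   2.07 -0.1   0.72  0.76] t 2.175
[] [{'point': [279.7, 285.9], 'score': 0.7}]
790 [[0.5093, 0.1225, 0.0107], [0.5185, 0.1344, 0.1389], [0.7805, 0.293, 0.143]]
```

View pics/w1.png

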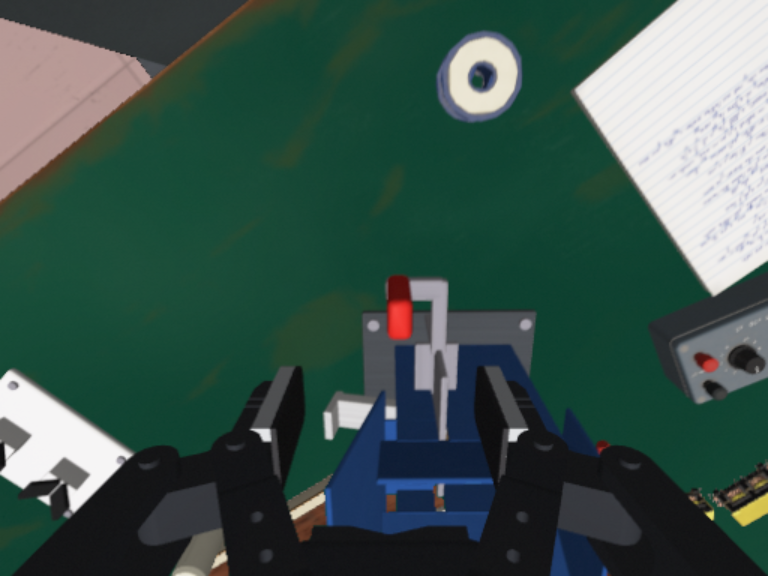

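The wrist view shows the tab's top near (400,320), arm and blade at (440,290)-(440,430), base-plate screws at (373,325) and (526,324), and the lane end/stop at (330-395,395-435).

Run:
```python
from h import *
f=dict(np.load('w1.npz'));P=cloud(f);c=f['color'].astype(int)
hsv=cv2.cvtColor(f['color'],cv2.COLOR_RGB2HSV)
red=(hsv[...,1]>150)&((hsv[...,0]<8)|(hsv[...,0]>172))&(hsv[...,2]>60)&(abs(P[...,0]-.515)<.04)&(abs(P[...,1]-.13)<.04)
q=P[red];top=q[q[:,2]>.136];print('top',len(top),np.median(top,0),((top[:,:2]@XB[:2]).min(),(top[:,:2]@XB[:2]).max()),((top[:,:2]@YB[:2]).min(),(top[:,:2]@YB[:2]).max()))
vv,uu=np.nonzero(red&(hsv[...,2]>170));print('bright px',uu.min(),uu.max(),vv.min(),vv.max())
print([ray(f,u,v,.141).round(4).tolist() for u in(uu.min(),uu.max()) for v in (vv.min(),vv.max())])
s=[ray(f,x*2/3,y*2/3,P[int(y*2/3),int(x*2/3),2]) for x,y in((373,325),(526,324))]
print('screws',s,np.rad2deg(np.arctan2(*(s[1]-s[0])[1::-1])),np.linalg.norm(s[1]-s[0]))
# white lane
w=(c.min(2)>120)&(c.max(2)-c.min(2)<40)&(abs(P[...,0]-.59)<.06)&(abs(P[...,1]-.03)<.06)&(P[...,2]>.03)
q=P[w];o=np.array([.605,.06])
B=np.c_[(q[:,:2]-o)@XB[:2],(q[:,:2]-o)@YB[:2],q[:,2]]
for i in np.argsort(B[:,0])[::12]: print(B[i].round(3),end=' ')
for n in('side','top'):
    g=dict(np.load(n+'.npz'));P=cloud(g);c=g['color'].astype(int)
    w=(c.min(2)>120)&(c.max(2)-c.min(2)<40)&(abs(P[...,0]-.59)<.06)&(abs(P[...,1]-.03)<.06)&(P[...,2]>.03)
    q=P[w];B=np.c_[(q[:,:2]-o)@XB[:2],(q[:,:2]-o)@YB[:2],q[:,2]]
    print('\n',n,len(q))
    for i in np.argsort(B[:,0])[::3]: print(B[i].round(3),end=' ')
```

```text
top 432 [0.51932115 0.13106176 0.14134193] (np.float64(0.38304579289696616), np.float64(0.39628372169399045)) (np.float64(-0.3793425283109212), np.float64(-0.35781026708294605))
bright px 259 273 201 225
[[0.5084, 0.1315, 0.141], [0.5261, 0.12, 0.141], [0.5145, 0.1409, 0.141], [0.5323, 0.1296, 0.141]]
screws [array([0.56055707, 0.08151995, 0.01208016]), array([0.63146431, 0.19142609, 0.01141993])] 57.17143533239907 0.13079615185649907
[-0.041 -0.005  0.081] [-0.04   0.009  0.082] [-0.04   0.006  0.081] [-0.039 -0.003  0.081] [-0.038  0.007  0.083] [-0.037  0.003  0.082] [-0.037 -0.007  0.082] [-0.036  0.01   0.081] [-0.035  0.004  0.079] [-0.033  0.008  0.072] [-0.032  0.009  0.065] [-0.031 -0.003  0.067] [-0.031 -0.011  0.068] [-0.03   0.006  0.068] [-0.029 -0.003  0.067] [-0.028 -0.01   0.068] [-0.028  0.01   0.066] [-0.027 -0.002  0.069] [-0.026 -0.011  0.069] [-0.025  0.006  0.069] [-0.024 -0.     0.069] [-0.023 -0.009  0.069] [-0.023  0.004  0.07 ] [-0.022 -0.005  0.071] [-0.021 -0.012  0.07 ] [-0.02   0.005  0.07 ] [-0.02  -0.004  0.07 ] [-0.019 -0.011  0.069] [-0.018  0.01   0
[... 1992 characters left out ...]
12  0.071] [-0.027 -0.003  0.067] [-0.026 -0.009  0.068] [-0.026  0.001  0.067] [-0.025 -0.046  0.194] [-0.025 -0.001  0.071] [-0.024 -0.007  0.072] [-0.023  0.007  0.071] [-0.022 -0.004  0.063] [-0.021 -0.006  0.068] [-0.02   0.008  0.07 ] [-0.019 -0.01   0.072] [-0.018 -0.006  0.075] [-0.017  0.003  0.068] [-0.016  0.007  0.069] [-0.015  0.005  0.072] [-0.014 -0.012  0.069] [-0.014 -0.007  0.072] [-0.012 -0.01   0.07 ] [-0.011 -0.002  0.072] [-0.01  -0.013  0.069] [-0.01  -0.009  0.07 ] [-0.008 -0.011  0.07 ] [-0.008  0.009  0.07 ] [-0.007 -0.003  0.074] [-0.002 -0.042  0.161] [ 0.035 -0.02   0.128] [ 0.036 -0.006  0.128] [ 0.036 -0.008  0.132] [ 0.038 -0.015  0.127] [ 0.039 -0.011  0.127]
```

```bash
python3 -c "
from h import *
plan([.5203,.1306,.1235],Rt(XB,-ZW))"
```

```text
grasp now [0.5053 0.1378 0.2402] dist 0.118 deg 0.1
xyz [-0.66  0.08  4.67] a [ 0.   -0.01  0.01] j [-0.5   0.36  0.19  2.08 -0.1   0.72  0.76] t 2.325
```

drive_tool:
  commands:
    - {"ax": 0, "ay": 0, "az": 0, "x": -0.65, "y": 0.08, "z": 0, "jaw": 50}
    - {"ax": 0, "ay": 0, "az": 0, "x": -0.65, "y": 0.08, "z": 2.3, "jaw": 50}
    - {"ax": 0, "ay": 0, "az": 0, "x": -0.65, "y": 0.08, "z": 4.67, "jaw": 50}
    - {"ax": 0, "ay": 0, "az": 0, "x": -0.65, "y": 0.08, "z": 4.67, "jaw": 50}
    - {"ax": 0, "ay": 0, "az": 0, "x": -0.65, "y": 0.08, "z": 4.67, "jaw": 50}

```text
t: 2.95
tool_pos: [0.5214, 0.1306, 0.2794]
ee_rot: [3.14, 0.001, 2.576]
contact_force: [1.0, 0.4, -0.5]
finger_gap: 0.0501
grasp_force: 0.0
```

drive_tool:
  commands:
    - {"ax": 0, "ay": 0, "az": 0, "x": 0, "y": 0, "z": 0, "jaw": 13.5}
    - {"ax": 0, "ay": 0, "az": 0, "x": 0, "y": 0, "z": 0, "jaw": 13.5}
    - {"ax": 0, "ay": 0, "az": 0, "x": 0, "y": 0, "z": 0, "jaw": 13.5}
    - {"ax": 0, "ay": 0, "az": 0, "x": 0, "y": 0, "z": 0, "jaw": 13.5}
    - {"ax": 0, "ay": 0, "az": 0, "x": 0, "y": 0, "z": 0, "jaw": 13.5}
  newtons: 20

```text
t: 3.58
tool_pos: [0.5203, 0.1289, 0.2801]
ee_rot: [3.141, 0.001, 2.574]
contact_force: [-2.3, -3.1, 8.0]
finger_gap: 0.0137
grasp_force: 15.4
```

drive_tool:
  commands:
    - {"ax": 0, "ay": 0, "az": 0, "x": 0, "y": 0, "z": 0, "jaw": 13.8}
    - {"ax": 0, "ay": 0, "az": 0, "x": 0, "y": 0, "z": 0, "jaw": 13.8}

```text
t: 3.82
tool_pos: [0.5203, 0.1289, 0.2801]
ee_rot: [3.141, 0.001, 2.574]
contact_force: [-2.8, -1.7, 7.4]
finger_gap: 0.014
grasp_force: 13.3
```

drive_tool:
  commands:
    - {"ax": 0, "ay": 0, "az": 0, "x": 0, "y": 0, "z": 0, "jaw": 13}
    - {"ax": 0, "ay": 0, "az": 0, "x": 0, "y": 0, "z": 0, "jaw": 13}

```text
t: 4.08
tool_pos: [0.5203, 0.1288, 0.2801]
ee_rot: [3.141, 0.001, 2.574]
contact_force: [-2.3, -2.7, 9.0]
finger_gap: 0.0137
grasp_force: 20.4
```

drive_tool:
  commands:
    - {"ax": 0, "ay": 0, "az": 0, "x": 0.5, "y": 0, "z": 0, "jaw": 12}
    - {"ax": 0, "ay": 0, "az": 0, "x": 1.1, "y": 0, "z": 0, "jaw": 12}
    - {"ax": 0, "ay": 0, "az": 0, "x": 1.7, "y": 0, "z": 0, "jaw": 12}
    - {"ax": 0, "ay": 0, "az": 0, "x": 2.2, "y": 0, "z": 0, "jaw": 12}
    - {"ax": 0, "ay": 0, "az": 0, "x": 2.35, "y": 0, "z": 0, "jaw": 12}

```text
t: 4.7
tool_pos: [0.4706, 0.1606, 0.28]
ee_rot: [3.141, 0.002, 2.574]
contact_force: [-0.6, -5.4, 9.3]
finger_gap: 0.0138
grasp_force: 21.3
```

drive_tool:
  commands:
    - {"ax": 0, "ay": 0, "az": 0, "x": 0, "y": 0, "z": 0, "jaw": 12}
    - {"ax": 0, "ay": 0, "az": 0, "x": 0, "y": 0, "z": 0, "jaw": 12}
    - {"ax": 0, "ay": 0, "az": 0, "x": 0, "y": 0, "z": 0, "jaw": 12}

```text
t: 5.08
tool_pos: [0.4705, 0.1607, 0.28]
ee_rot: [3.141, 0.0, 2.574]
contact_force: [-2.8, -3.1, 12.2]
finger_gap: 0.0139
grasp_force: 21.7
```

Run:
```python
from h import *
from bench import cams
plan([.5203,.1306,.1235],Rt(XB,-ZW))
ims=[]
for n,(x,y) in {'side':(190,120),'top':(150,130)}.items():
    f=cams.grab_frame(n);np.savez(n+'2.npz',**f)
    for r in cams.search_frame(n,'choke_a')[:3]:
        v,u=r['point'];z=cloud(f)[int(v),int(u)];print(n,r,z.round(3))
    ims.append(cv2.resize(f['color'][y:y+110,x:x+110,::-1],(400,400),interpolation=cv2.INTER_CUBIC))
cv2.imwrite('pics/c2.png',np.hstack(ims))
```

```text
grasp now [0.4706 0.1608 0.1253] dist 0.058 deg 0.1
xyz [-2.33  0.06  0.07] a [ 0.    0.   -0.01] j [-0.53  0.52  0.15  2.21 -0.18  0.42  0.76] t 5.075
side {'point': [185.3, 251.7], 'score': 0.48} [0.575 0.038 0.089]
```

View pics/c2.png

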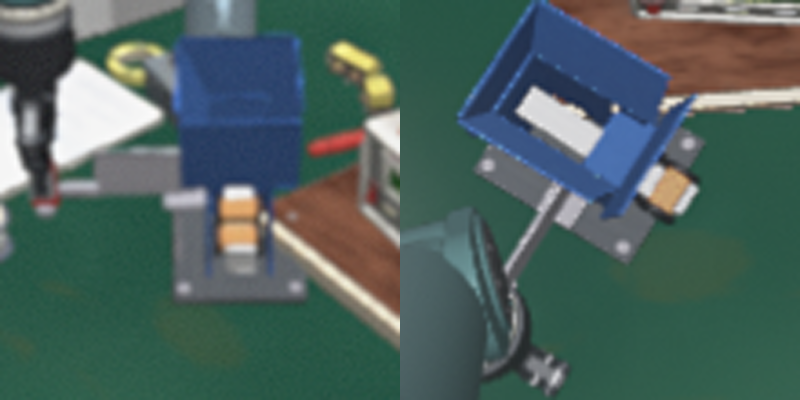

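Both chokes have rolled out: windings at (240,208) and (240,238) in the side crop, and the bin is empty. I'll shut the gate now.

drive_tool:
  commands:
    - {"ax": 0, "ay": 0, "az": 0, "x": -0.6, "y": 0, "z": 0, "jaw": 12}
    - {"ax": 0, "ay": 0, "az": 0, "x": -1.2, "y": 0, "z": 0, "jaw": 12}
    - {"ax": 0, "ay": 0, "az": 0, "x": -1.8, "y": 0, "z": 0, "jaw": 12}
    - {"ax": 0, "ay": 0, "az": 0, "x": -2.2, "y": 0, "z": 0, "jaw": 12}
    - {"ax": 0, "ay": 0, "az": 0, "x": -2.4, "y": 0, "z": 0, "jaw": 12}

```text
t: 5.9
tool_pos: [0.5208, 0.1287, 0.28]
ee_rot: [-3.141, -0.002, 2.574]
contact_force: [-9.2, 2.1, 15.9]
finger_gap: 0.014
grasp_force: 22.3
```

drive_tool:
  commands:
    - {"ax": 0, "ay": 0, "az": 0, "x": -0.04, "y": 0, "z": 0, "jaw": 12}
    - {"ax": 0, "ay": 0, "az": 0, "x": -0.04, "y": 0, "z": 0, "jaw": 12}

```text
t: 6.15
tool_pos: [0.5209, 0.1287, 0.28]
ee_rot: [-3.141, -0.002, 2.574]
contact_force: [-5.7, -1.4, 12.1]
finger_gap: 0.014
grasp_force: 21.8
```

drive_tool:
  commands:
    - {"ax": 0, "ay": 0, "az": 0, "x": 0, "y": 0, "z": 0, "jaw": 45}
    - {"ax": 0, "ay": 0, "az": 0, "x": 0, "y": 0, "z": 0, "jaw": 45}
    - {"ax": 0, "ay": 0, "az": 0, "x": 0, "y": 0, "z": -2, "jaw": 60}
    - {"ax": 0, "ay": 0, "az": 0, "x": 0, "y": 0, "z": -5, "jaw": 60}
    - {"ax": 0, "ay": 0, "az": 0, "x": 0, "y": 0, "z": -6.5, "jaw": 60}

```text
t: 6.78
tool_pos: [0.5223, 0.129, 0.443]
ee_rot: [3.14, 0.001, 2.575]
contact_force: [0.5, -0.2, -0.5]
finger_gap: 0.0597
grasp_force: 0.0
```

```bash
cat >> h.py <<'E'
OUT=np.array([.605,.06,0])-.0235*XB-.0005*YB+.080*ZW
E
python3 -c "
from h import *
print(OUT)
Rd=tilt(-YB,XB,38)
plan(OUT-.1*XB+.2*ZW,Rd)"
```

```text
[0.59279515 0.03991165 0.08      ]
grasp now [0.5226 0.1291 0.2883] dist 0.259 deg 96.1
xyz [-4.28 -9.31  1.63] a [-4.94  4.95 14.41] j [-0.5   0.31  0.22  2.   -0.09  0.84  0.78] t 6.775
```

drive_tool:
  commands:
    - {"ax": -4.9, "ay": 4.9, "az": 14.4, "x": -4.3, "y": -9.3, "z": 1.6, "jaw": 60}
    - {"ax": -4.9, "ay": 4.9, "az": 14.4, "x": -4.3, "y": -9.3, "z": 1.6, "jaw": 60}
    - {"ax": -4.9, "ay": 4.9, "az": 14.4, "x": -4.3, "y": -9.3, "z": 1.6, "jaw": 60}
    - {"ax": -4.9, "ay": 4.9, "az": 14.4, "x": -4.3, "y": -9.3, "z": 1.6, "jaw": 60}
    - {"ax": -4.9, "ay": 4.9, "az": 14.4, "x": -4.3, "y": -9.3, "z": 1.6, "jaw": 60}

```text
t: 7.4
tool_pos: [0.487, -0.1302, 0.4003]
ee_rot: [2.998, -0.368, 1.731]
contact_force: [1.3, 0.7, 0.4]
finger_gap: 0.0603
grasp_force: 0.0
```

```bash
python3 -c "
from h import *
Rd=tilt(-YB,XB,38)
plan(OUT-.1*XB+.2*ZW,Rd)"
```

```text
grasp now [ 0.5001 -0.0723  0.2575] dist 0.006 deg 41.7
xyz [0.22 0.07 0.03] a [-2.12  2.24  6.22] j [ 0.04  0.35  0.3   2.11 -0.68  0.86  0.95] t 7.4
```

drive_tool:
  commands:
    - {"ax": -2.1, "ay": 2.25, "az": 6.2, "x": 0.2, "y": 0.07, "z": 0, "jaw": 60}
    - {"ax": -2.1, "ay": 2.25, "az": 6.2, "x": 0.2, "y": 0.07, "z": 0, "jaw": 60}
    - {"ax": -2.1, "ay": 2.25, "az": 6.2, "x": 0.2, "y": 0.07, "z": 0, "jaw": 60}
    - {"ax": -2.1, "ay": 2.25, "az": 6.2, "x": 0.2, "y": 0.07, "z": 0, "jaw": 60}
    - {"ax": -2.1, "ay": 2.25, "az": 6.2, "x": 0.2, "y": 0.07, "z": 0, "jaw": 60}

```text
t: 8.02
tool_pos: [0.4887, -0.1204, 0.4024]
ee_rot: [-3.141, -0.663, 1.022]
contact_force: [0.7, -0.4, 0.1]
finger_gap: 0.0601
grasp_force: 0.0
```

Run:
```python
from h import *
from bench import cams
Rd=tilt(-YB,XB,38)
f=cams.grab_frame('wrist');np.savez('w3.npz',**f)
for r in cams.search_frame('wrist','choke_a')[:3]:
    v,u=r['point'];print(r,cloud(f)[int(v),int(u)].round(3))
cv2.imwrite('pics/w3.png',cv2.resize(f['color'][:,:,::-1],(768,576)))
plan(OUT-.1*Rd[:,2],Rd)
plan(OUT,Rd)
```

```text
{'point': [184.0, 270.5], 'score': 0.97} [0.61  0.055 0.093]
{'point': [206.4, 266.8], 'score': 0.81} [0.591 0.034 0.091]
grasp now [ 0.5388 -0.0389  0.2808] dist 0.127 deg 1.1
xyz [-1.94  0.08  4.68] a [-0.11  0.    0.15] j [ 0.08  0.35  0.3   2.18 -1.12  0.86  0.67] t 8.125
grasp now [ 0.5388 -0.0389  0.2808] dist 0.222 deg 1.1
xyz [-1.94  0.13  8.68] a [-0.11  0.    0.15] j [ 0.08  0.35  0.3   2.18 -1.12  0.86  0.67] t 8.125
```

View pics/w3.png

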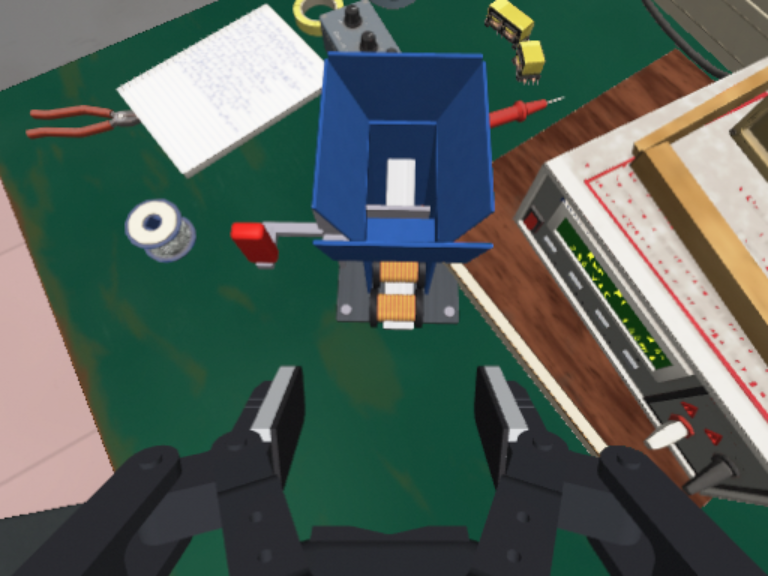

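The wrist view shows the gate shut, the first choke at (396,308) and the second at (398,272), both clear of the closed gate's tab at (255,240).

Run:
```python
from h import *
from scipy.optimize import least_squares
f=dict(np.load('w3.npz'));P=cloud(f);hsv=cv2.cvtColor(f['color'],cv2.COLOR_RGB2HSV)
o=OUT*[1,1,0]
B=np.dstack([(P-o)@XB,(P-o)@YB,P[...,2]])
near=(abs(B[...,0])<.06)&(abs(B[...,1])<.035)&(B[...,2]>.06)&(B[...,2]<.11)
m=near&(hsv[...,0]>8)&(hsv[...,0]<25)&(hsv[...,1]>100)
n,l,st,ce=cv2.connectedComponentsWithStats(m.astype(np.uint8))
for i in range(1,n):
    if st[i,4]>20:
        q=B[l==i];print(st[i],q.mean(0).round(4),np.percentile(q,[2,98],axis=0).round(4).tolist())
        fit=least_squares(lambda c:np.hypot(q[:,0]-c[0],q[:,2]-c[1])-.011,[q[:,0].mean(),q[:,2].mean()-.008]);print('centre',fit.x)
d=near&(f['color'].max(2)<70)
q=B[d];print('dark y',np.percentile(q[:,1],[1,50,99]),q[:,2].max())
```

```text
[253 175  26  14 337] [ 0.0244 -0.0009  0.0953] [[0.0189, -0.0157, 0.0883], [0.0313, 0.014, 0.1001]]
centre [0.03012499 0.08718062]
[251 196  26  19 448] [-0.0034  0.0011  0.0892] [[-0.0118, -0.0137, 0.0827], [0.0079, 0.0157, 0.094]]
centre [-0.00102252  0.08055367]
dark y [-0.02770435 -0.0149382   0.02069683] 0.10325987595093306
```

Run:
```python
from h import *
Rd=tilt(-YB,XB,38);O=OUT+.0008*YB-.0005*XB
plan(O-.06*Rd[:,2],Rd)
```

```text
grasp now [ 0.5388 -0.0389  0.2808] dist 0.164 deg 1.1
xyz [-1.95  0.07  6.27] a [-0.11  0.    0.15] j [ 0.08  0.35  0.3   2.18 -1.12  0.86  0.67] t 8.125
```

drive_tool:
  commands:
    - {"ax": -0.1, "ay": 0, "az": 0.15, "x": -1.95, "y": 0.07, "z": 1, "jaw": 60}
    - {"ax": -0.1, "ay": 0, "az": 0.15, "x": -1.95, "y": 0.07, "z": 3, "jaw": 60}
    - {"ax": -0.1, "ay": 0, "az": 0.15, "x": -1.95, "y": 0.07, "z": 5, "jaw": 60}
    - {"ax": -0.1, "ay": 0, "az": 0.15, "x": -1.95, "y": 0.07, "z": 6.2, "jaw": 60}
    - {"ax": -0.1, "ay": 0, "az": 0.15, "x": -1.95, "y": 0.07, "z": 6.2, "jaw": 60}

```text
t: 8.75
tool_pos: [0.5209, -0.0703, 0.2497]
ee_rot: [-3.135, -0.668, 1.003]
contact_force: [-0.7, -0.2, -0.1]
finger_gap: 0.0598
grasp_force: 0.0
```

Run:
```python
from h import *
Rd=tilt(-YB,XB,38);O=OUT+.0008*YB-.0005*XB
plan(O,Rd)
```

```text
grasp now [0.5716 0.011  0.1282] dist 0.06 deg 0.5
xyz [-0.06  0.04  2.39] a [-0.06 -0.05 -0.  ] j [ 0.25  0.62 -0.07  2.23 -1.53  0.58  1.08] t 8.75
```

drive_tool:
  commands:
    - {"ax": 0, "ay": 0, "az": 0, "x": -0.06, "y": 0.04, "z": 0.6, "jaw": 60}
    - {"ax": 0, "ay": 0, "az": 0, "x": -0.06, "y": 0.04, "z": 1.1, "jaw": 60}
    - {"ax": 0, "ay": 0, "az": 0, "x": -0.06, "y": 0.04, "z": 1.1, "jaw": 60}

```text
t: 9.12
tool_pos: [0.5297, -0.0619, 0.2279]
ee_rot: [-3.139, -0.664, 0.997]
contact_force: [-0.0, 0.7, 0.8]
finger_gap: 0.0602
grasp_force: 0.0
```

Run:
```python
from h import *
from bench import status
Rd=tilt(-YB,XB,38);O=OUT+.0008*YB-.0005*XB
plan(O,Rd);print(status.state()['joint_pos'])
```

```text
grasp now [0.5812 0.0184 0.1061] dist 0.035 deg 0.3
xyz [ 0.11 -0.1   1.41] a [ 0.01 -0.01 -0.05] j [ 0.51  0.71 -0.46  2.21 -1.53  0.32  1.11] t 9.125
[ 0.51055128  0.70547786 -0.45552788  2.20962717 -1.5308839   0.32155374
  1.10525547]
```

Run:
```python
from h import *
Rd=tilt(-YB,XB,33);O=OUT+.0008*YB-.0005*XB
plan(O-.045*Rd[:,2],Rd)
```

```text
grasp now [0.5812 0.0184 0.1061] dist 0.022 deg 5.1
xyz [ 0.81 -0.1  -0.36] a [ 0.01 -0.84 -0.05] j [ 0.51  0.71 -0.46  2.21 -1.53  0.32  1.11] t 9.125
```

drive_tool:
  commands:
    - {"ax": 0, "ay": -0.4, "az": 0, "x": 0.4, "y": -0.1, "z": -0.35, "jaw": 60}
    - {"ax": 0, "ay": -0.85, "az": -0.05, "x": 0.8, "y": -0.1, "z": -0.35, "jaw": 60}
    - {"ax": 0, "ay": -0.85, "az": -0.05, "x": 0.8, "y": -0.1, "z": -0.35, "jaw": 60}
    - {"ax": 0, "ay": -0.85, "az": -0.05, "x": 0.8, "y": -0.1, "z": -0.35, "jaw": 60}

```text
t: 9.62
tool_pos: [0.5329, -0.0504, 0.2474]
ee_rot: [3.139, -0.574, 1.007]
contact_force: [-0.6, 0.9, 0.4]
finger_gap: 0.06
grasp_force: 0.0
```

Run:
```python
from h import *
Rd=tilt(-YB,XB,33);O=OUT+.0008*YB-.0005*XB
plan(O-.045*Rd[:,2],Rd);plan(O,Rd)
```

```text
grasp now [0.5781 0.0204 0.1175] dist 0.001 deg 0.2
xyz [-0.03  0.05 -0.02] a [0.01 0.02 0.03] j [ 0.39  0.64 -0.35  2.2  -1.33  0.32  0.85] t 9.625
grasp now [0.5781 0.0204 0.1175] dist 0.044 deg 0.2
xyz [-0.03  0.05  1.78] a [0.01 0.02 0.03] j [ 0.39  0.64 -0.35  2.2  -1.33  0.32  0.85] t 9.625
```

drive_tool:
  commands:
    - {"ax": 0, "ay": 0, "az": 0, "x": -0.03, "y": 0.05, "z": 0.5, "jaw": 60}
    - {"ax": 0, "ay": 0, "az": 0, "x": -0.03, "y": 0.05, "z": 1.0, "jaw": 60}
    - {"ax": 0, "ay": 0, "az": 0, "x": -0.03, "y": 0.05, "z": 1.0, "jaw": 60}

```text
t: 10.0
tool_pos: [0.5407, -0.04, 0.2248]
ee_rot: [-3.14, -0.575, 1.005]
contact_force: [-0.1, 0.3, 0.0]
finger_gap: 0.0603
grasp_force: 0.0
```

Run:
```python
from h import *
Rd=tilt(-YB,XB,33);O=OUT+.0008*YB-.0005*XB
plan(O,Rd)
```

```text
grasp now [0.5857 0.0311 0.095 ] dist 0.018 deg 0.1
xyz [0.03 0.01 0.74] a [-0.02  0.01  0.01] j [ 0.42  0.7  -0.42  2.19 -1.41  0.26  0.93] t 10.0
```

drive_tool:
  commands:
    - {"ax": 0, "ay": 0, "az": 0, "x": 0.03, "y": 0, "z": 0.4, "jaw": 60}
    - {"ax": 0, "ay": 0, "az": 0, "x": 0.03, "y": 0, "z": 0.74, "jaw": 55}
    - {"ax": 0, "ay": 0, "az": 0, "x": 0.03, "y": 0, "z": 0.74, "jaw": 50}
    - {"ax": 0, "ay": 0, "az": 0, "x": 0.03, "y": 0, "z": 0.74, "jaw": 46}
    - {"ax": 0, "ay": 0, "az": 0, "x": 0.03, "y": 0, "z": 0.74, "jaw": 46}
  newtons: 20

```text
t: 10.62
tool_pos: [0.5469, -0.0306, 0.2109]
ee_rot: [3.139, -0.575, 1.007]
contact_force: [-0.7, -0.7, -0.2]
finger_gap: 0.0458
grasp_force: 0.0
```

Run:
```python
from h import *
from bench import cams
Rd=tilt(-YB,XB,33);O=OUT+.0008*YB-.0005*XB
plan(O,Rd)
f=cams.grab_frame('wrist')
cv2.imwrite('pics/w4.png',cv2.resize(f['color'][100:340,130:400,::-1],(675,600)))
```

```text
grasp now [0.5921 0.0404 0.0811] dist 0.001 deg 0.2
xyz [-0.05  0.    0.03] a [0.   0.01 0.03] j [ 0.45  0.74 -0.49  2.18 -1.48  0.19  1.  ] t 10.625
```

View pics/w4.png

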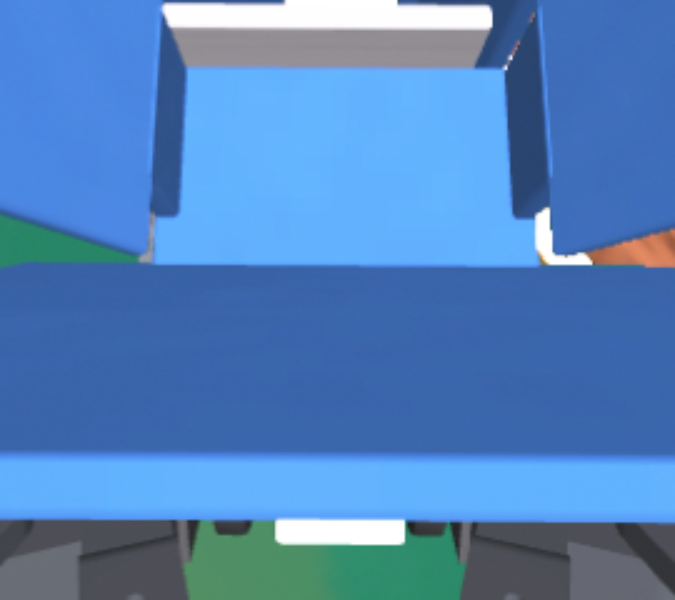

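The close-up shows the stop at (340,530), flanges at (233,525) and (430,525), and fingers on both sides at (188,540) and (460,540). The fingers straddle the choke, slightly more gap on the left.

drive_tool:
  commands:
    - {"ax": 0, "ay": 0, "az": 0, "x": -0.03, "y": 0.04, "z": 0.03, "jaw": 45}
    - {"ax": 0, "ay": 0, "az": 0, "x": -0.03, "y": 0.04, "z": 0.03, "jaw": 44}
    - {"ax": 0, "ay": 0, "az": 0, "x": -0.03, "y": 0.04, "z": 0.03, "jaw": 43}
    - {"ax": 0, "ay": 0, "az": 0, "x": -0.03, "y": 0.04, "z": 0.03, "jaw": 43}

```text
t: 11.18
tool_pos: [0.5477, -0.031, 0.2097]
ee_rot: [3.14, -0.575, 1.007]
contact_force: [-0.6, -0.8, 0.5]
finger_gap: 0.043
grasp_force: 0.0
```

drive_tool:
  commands:
    - {"ax": 0, "ay": 0, "az": 0, "x": 0, "y": 0, "z": 0, "jaw": 42.5}
    - {"ax": 0, "ay": 0, "az": 0, "x": 0, "y": 0, "z": 0, "jaw": 42.2}
    - {"ax": 0, "ay": 0, "az": 0, "x": 0, "y": 0, "z": 0, "jaw": 42.2}

```text
t: 11.55
tool_pos: [0.5478, -0.0312, 0.2097]
ee_rot: [3.14, -0.575, 1.007]
contact_force: [0.4, -0.5, -0.0]
finger_gap: 0.0424
grasp_force: 0.2
```

drive_tool:
  commands:
    - {"ax": 0, "ay": 0, "az": 0, "x": 0, "y": 0, "z": 0, "jaw": 41.8}
    - {"ax": 0, "ay": 0, "az": 0, "x": 0, "y": 0, "z": 0, "jaw": 41.6}
    - {"ax": 0, "ay": 0, "az": 0, "x": 0, "y": 0, "z": 0, "jaw": 41.6}

```text
t: 11.92
tool_pos: [0.5478, -0.0312, 0.2098]
ee_rot: [3.14, -0.575, 1.007]
contact_force: [0.1, -0.3, 0.5]
finger_gap: 0.0416
grasp_force: 12.9
```

drive_tool:
  commands:
    - {"ax": 0, "ay": 0, "az": 0, "x": 0, "y": 0, "z": 0, "jaw": 41.9}
    - {"ax": 0, "ay": 0, "az": 0, "x": 0, "y": 0, "z": 0, "jaw": 41.9}

```text
t: 12.18
tool_pos: [0.5478, -0.0311, 0.2097]
ee_rot: [3.14, -0.575, 1.007]
contact_force: [1.1, -0.2, 1.0]
finger_gap: 0.0419
grasp_force: 7.2
```

drive_tool:
  commands:
    - {"ax": 0, "ay": 0, "az": 0, "x": 0.11, "y": 0, "z": -0.17, "jaw": 41.9}
    - {"ax": 0, "ay": 0, "az": 0, "x": 0.22, "y": 0, "z": -0.34, "jaw": 41.9}
    - {"ax": 0, "ay": 0, "az": 0, "x": 0.33, "y": 0, "z": -0.51, "jaw": 41.9}
    - {"ax": 0, "ay": 0, "az": 0, "x": 0.46, "y": 0, "z": -0.71, "jaw": 41.9}
    - {"ax": 0, "ay": 0, "az": 0, "x": 0.46, "y": 0, "z": -0.71, "jaw": 41.9}

```text
t: 12.8
tool_pos: [0.5478, -0.0309, 0.2315]
ee_rot: [3.138, -0.575, 1.009]
contact_force: [-0.4, -0.4, -0.1]
finger_gap: 0.0419
grasp_force: 6.8
```

Run:
```python
from h import *
Rd=tilt(-YB,XB,33);O=OUT+.0008*YB-.0005*XB
plan(O+.021*ZW,Rd);plan(O-.08*XB+.04*ZW,Rd)
```

```text
grasp now [0.593  0.04   0.1017] dist 0.001 deg 0.3
xyz [-0.04 -0.04  0.01] a [0.   0.01 0.04] j [ 0.4   0.69 -0.42  2.18 -1.38  0.25  0.88] t 12.8
grasp now [0.593  0.04   0.1017] dist 0.083 deg 0.3
xyz [-2.32 -0.04 -2.37] a [0.   0.01 0.04] j [ 0.4   0.69 -0.42  2.18 -1.38  0.25  0.88] t 12.8
```

drive_tool:
  commands:
    - {"ax": 0, "ay": 0, "az": 0, "x": -0.5, "y": 0, "z": -0.4, "jaw": 41.9}
    - {"ax": 0, "ay": 0, "az": 0, "x": -1.2, "y": 0, "z": -1.1, "jaw": 41.9}
    - {"ax": 0, "ay": 0, "az": 0, "x": -2, "y": 0, "z": -2.2, "jaw": 41.9}
    - {"ax": 0, "ay": 0, "az": 0, "x": -2.4, "y": 0, "z": -3, "jaw": 41.9}
    - {"ax": 0, "ay": 0, "az": 0, "x": -2.4, "y": 0, "z": -3.5, "jaw": 41.9}

```text
t: 13.42
tool_pos: [0.4934, -0.1165, 0.2719]
ee_rot: [3.141, -0.573, 1.002]
contact_force: [-0.2, 0.2, -0.7]
finger_gap: 0.0423
grasp_force: 6.7
```

```bash
cat >> h.py <<'E'
CC=np.array([.4967,-.2602,.048]); SF=CC+.032*XC; SN=CC-.032*XC
E
python3 - <<'E'
from h import *
from bench import cams
f=cams.grab_frame('wrist')
np.savez('w5.npz',**f)
P=cloud(f);hsv=cv2.cvtColor(f['color'],cv2.COLOR_RGB2HSV)
m=(hsv[...,0]>8)&(hsv[...,0]<25)&(hsv[...,1]>100)
n,l,st,ce=cv2.connectedComponentsWithStats(m.astype(np.uint8))
for i in range(1,n):
    if st[i,4]>150: print(st[i],np.nanmedian(P[l==i],0).round(4))
cv2.imwrite('pics/w5.png',cv2.resize(f['color'][:,:,::-1],(640,480)))
print(SN,SF)
for t in (0,15): plan(SF+.09*ZW,tilt(-YC,XC,t))
E
```

```text
[  305    33   207   289 14247] [ 0.7141 -0.0361  0.0194]
[301  91 196 234 443] [ 0.6766 -0.0759  0.0201]
[ 242  120   43   32 1178] [0.5932 0.0355 0.0899]
[ 225  255   69   49 3256] [ 0.5373 -0.0459  0.152 ]
[ 0.46530944 -0.2664155   0.048     ] [ 0.52809056 -0.2539845   0.048     ]
grasp now [ 0.5395 -0.0455  0.1431] dist 0.143 deg 56.3
xyz [-2.87  4.12 -2.78] a [-2.19 -5.19  7.5 ] j [ 0.49  0.57 -0.28  2.23 -1.18  0.43  0.81] t 13.475
grasp now [ 0.5395 -0.0455  0.1431] dist 0.146 deg 49.4
xyz [-3.91  2.96 -3.2 ] a [-3.12 -2.83  7.08] j [ 0.49  0.57 -0.28  2.23 -1.18  0.43  0.81] t 13.475
```

View pics/w5.png

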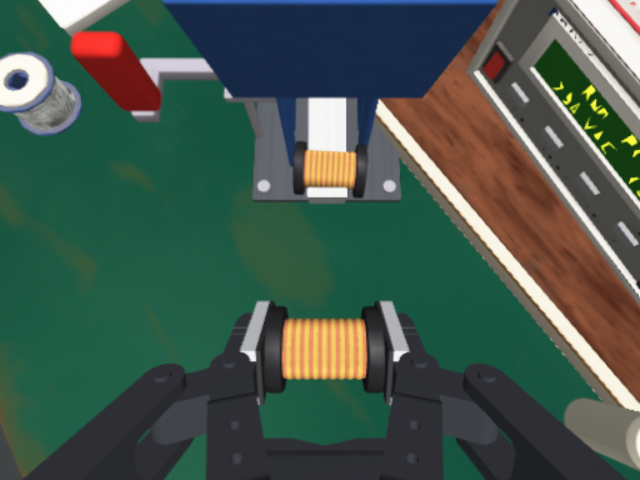

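The first choke is held level between the pads at (325,348). The second has rolled down to the outlet at (330,168).

drive_tool:
  commands:
    - {"ax": -0.27, "ay": -0.65, "az": 0.94, "x": -0.36, "y": 0.5, "z": -0.4, "jaw": 41.9}
    - {"ax": -0.55, "ay": -1.3, "az": 1.88, "x": -0.72, "y": 1.0, "z": -0.8, "jaw": 41.9}
    - {"ax": -0.82, "ay": -1.95, "az": 2.81, "x": -1.1, "y": 1.55, "z": -1.1, "jaw": 41.9}
    - {"ax": -1.1, "ay": -2.6, "az": 3.75, "x": -1.45, "y": 2.05, "z": -1.4, "jaw": 41.9}
    - {"ax": -1.4, "ay": -3.25, "az": 4.7, "x": -1.8, "y": 2.6, "z": -1.75, "jaw": 41.9}

```text
t: 14.1
tool_pos: [0.5173, -0.2002, 0.284]
ee_rot: [-3.086, -0.211, 0.485]
contact_force: [-0.6, -0.5, -2.1]
finger_gap: 0.0419
grasp_force: 6.7
```

Run:
```python
from h import *
plan(SF+.09*ZW,tilt(-YC,XC,0))
```

```text
grasp now [ 0.5419 -0.1775  0.133 ] dist 0.056 deg 21.0
xyz [-0.53  2.08 -0.59] a [-0.82 -1.92  2.81] j [ 0.12  0.57  0.3   2.12 -0.79  0.51 -0.01] t 14.1
```

drive_tool:
  commands:
    - {"ax": -0.27, "ay": -0.64, "az": 0.93, "x": -0.18, "y": 0.7, "z": -0.2, "jaw": 41.9}
    - {"ax": -0.55, "ay": -1.28, "az": 1.87, "x": -0.36, "y": 1.4, "z": -0.4, "jaw": 41.9}
    - {"ax": -0.82, "ay": -1.92, "az": 2.8, "x": -0.53, "y": 2.08, "z": -0.59, "jaw": 41.9}
    - {"ax": -0.82, "ay": -1.92, "az": 2.8, "x": -0.53, "y": 2.08, "z": -0.59, "jaw": 41.9}
    - {"ax": -0.82, "ay": -1.92, "az": 2.8, "x": -0.53, "y": 2.08, "z": -0.59, "jaw": 41.9}

```text
t: 14.72
tool_pos: [0.528, -0.2531, 0.2922]
ee_rot: [-3.139, -0.003, 0.2]
contact_force: [-1.3, -0.6, -1.3]
finger_gap: 0.0421
grasp_force: 6.7
```

Run:
```python
from h import *
from bench import cams
plan(SF+.09*ZW,tilt(-YC,XC,0))
f=cams.grab_frame('wrist');np.savez('w6.npz',**f)
print([ (r['score'],r['point']) for r in cams.search_frame('wrist','cradle')[:1]])
P=cloud(f);c=f['color'].astype(int);hsv=cv2.cvtColor(f['color'],cv2.COLOR_RGB2HSV)
C=np.dstack([(P-CC)@XC,(P-CC)@YC,P[...,2]])
k=(c.max(2)<80)&(abs(C[...,0])<.06)&(abs(C[...,1])<.03)&(C[...,2]>.02)&(C[...,2]<.055)
n,l,st,ce=cv2.connectedComponentsWithStats(k.astype(np.uint8))
for i in range(1,n):
    if st[i,4]>40: q=C[l==i];print('dark',st[i],q.mean(0).round(4),np.percentile(q,[2,98],axis=0).round(4).tolist())
m=(hsv[...,0]>8)&(hsv[...,0]<25)&(hsv[...,1]>100)&(C[...,2]>.09)&(abs(C[...,1])<.05)
q=C[m];print('winding',len(q),q.mean(0).round(4),np.percentile(q,[2,98],axis=0).round(4).tolist())
cv2.imwrite('pics/w6.png',cv2.resize(f['color'][:,:,::-1],(640,480)))
```

```text
grasp now [ 0.5284 -0.2527  0.1375] dist 0.001 deg 0.3
xyz [-0.    0.03 -0.02] a [-0.02 -0.03  0.05] j [-0.05  0.65  0.61  2.03 -0.62  0.65 -0.39] t 14.725
[(0.7, [190.8, 258.6])]
dark [248 178  28  18 488] [0.0466 0.0014 0.0434] [[0.0364, -0.0087, 0.0341], [0.0541, 0.0114, 0.0489]]
dark [248 198  27  28 742] [0.025  0.0014 0.041 ] [[0.0166, -0.0088, 0.0327], [0.0333, 0.0117, 0.0488]]
dark [249 253  25   2  49] [-0.0102  0.0014  0.0459] [[-0.011, -0.0078, 0.0446], [-0.0094, 0.011, 0.0471]]
winding 3240 [0.0362 0.0027 0.1464] [[0.0252, -0.012, 0.1364], [0.0425, 0.0174, 0.1505]]
```

View pics/w6.png

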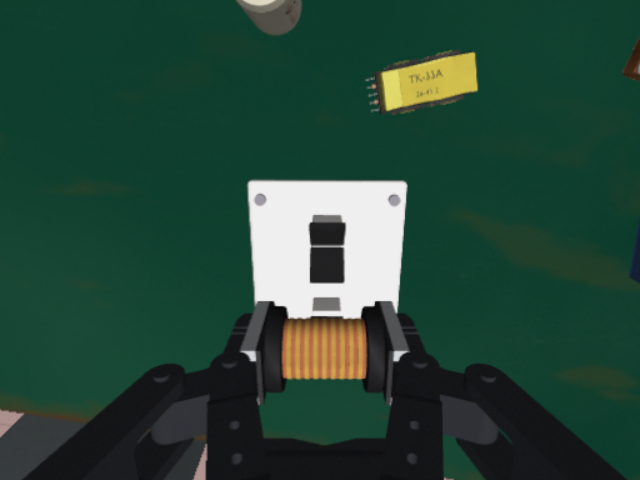

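The held choke is at (325,348), with the far V block ahead at (327,250) and the choke aligned with the cradle.

Run:
```python
from h import *
from scipy.optimize import least_squares
f=dict(np.load('w6.npz'));P=cloud(f);hsv=cv2.cvtColor(f['color'],cv2.COLOR_RGB2HSV)
C=np.dstack([(P-CC)@XC,(P-CC)@YC,P[...,2]])
m=(hsv[...,0]>8)&(hsv[...,0]<25)&(hsv[...,1]>100)&(C[...,2]>.09)&(abs(C[...,1])<.05)
q=C[m];fit=least_squares(lambda c:np.hypot(q[:,0]-c[0],q[:,2]-c[1])-.011,[.03,.137],loss='soft_l1',f_scale=.001);print(fit.x)
c=f['color'];w=((c.min(2)>150)&(abs(C[...,0])<.09)&(abs(C[...,1])<.075)&(C[...,2]<.015)&(C[...,2]>.003))
q=C[w];print('plate',np.percentile(q,[1,99],axis=0).round(4).tolist(),np.median(q[:,2]))
```

```text
[0.03121803 0.13886968]
plate [[-0.0299, -0.0522, 0.0059], [0.0716, 0.0544, 0.0104]] 0.007919096411280024
```

drive_tool:
  commands:
    - {"ax": 0, "ay": 0, "az": 0, "x": 0.06, "y": 0.05, "z": 0.6, "jaw": 41.9}
    - {"ax": 0, "ay": 0, "az": 0, "x": 0.06, "y": 0.05, "z": 1.4, "jaw": 41.9}
    - {"ax": 0, "ay": 0, "az": 0, "x": 0.06, "y": 0.05, "z": 2.2, "jaw": 41.9}
    - {"ax": 0, "ay": 0, "az": 0, "x": 0.06, "y": 0.05, "z": 2.2, "jaw": 41.9}

```text
t: 15.32
tool_pos: [0.5291, -0.2549, 0.2353]
ee_rot: [-3.139, 0.001, 0.197]
contact_force: [0.0, -0.8, -0.6]
finger_gap: 0.0422
grasp_force: 6.7
```

```bash
cat > m.py <<'E'
from h import *
from bench import cams,status
from scipy.optimize import least_squares
def run(tag,seat,zmin):
    plan(seat,tilt(-YC,XC,0))
    s=status.state();g=np.array(s['tool_pos'])+.1547*R.from_euler('xyz',s['ee_rot']).as_matrix()[:,2]-CC
    print('enc',(g@XC).round(4),(g@YC).round(4),s['contact_force'],s['grasp_force'])
    for cam in('wrist','side'):
        f=cams.grab_frame(cam);np.savez(tag+cam+'.npz',**f)
        P=cloud(f);c=f['color'].astype(int);hsv=cv2.cvtColor(f['color'],cv2.COLOR_RGB2HSV)
        C=np.dstack([(P-CC)@XC,(P-CC)@YC,P[...,2]])
        box=(abs(C[...,0])<.07)&(abs(C[...,1])<.04)
        m=(hsv[...,0]>6)&(hsv[...,0]<26)&(hsv[...,1]>90)&box&(C[...,2]>zmin)
        q=C[m]
        if len(q)>10:
            fit=least_squares(lambda c:np.hypot(q[:,0]-c[0],q[:,2]-c[1])-.011,[q[:,0].mean(),q[:,2].mean()],loss='soft_l1',f_scale=.001)
            print(cam,'wind',len(q),'c',fit.x.round(4),'y',np.percentile(q[:,1],[2,98]).round(4))
        k=(c.max(2)<80)&box&(abs(C[...,1])<.016)&(C[...,2]>.012)&(C[...,2]<.053)
        n,l,st,ce=cv2.connectedComponentsWithStats(k.astype(np.uint8))
        for i in range(1,n):
            if st[i,4]>15: q=C[l==i];print(' dark',st[i,4],np.percentile(q,[2,98],axis=0).round(4).tolist())
        w=(c.min(2)>140)&(abs(C[...,0])<.09)&(abs(C[...,1])<.075)&(C[...,2]<.014)&(C[...,2]>.003)
        q=C[w];print(' plate',np.percentile(q,[1,99],axis=0).round(4).tolist())
E
python3 -c "
from m import *
run('a',SF,.06)"
```

```text
grasp now [ 0.5289 -0.2545  0.0806] dist 0.033 deg 0.2
xyz [-0.03 -0.04  1.3 ] a [-0.02  0.01  0.02] j [ 0.01  0.73  0.53  2.04 -0.7   0.55 -0.33] t 15.325
enc 0.0327 -0.0007 [ 0.01414249 -0.84312461 -0.60955458] 6.651085987687111
wrist wind 3267 c [0.0315 0.082 ] y [-0.0138  0.0156]
 dark 715 [[0.0372, -0.0088, 0.0351], [0.0542, 0.0112, 0.0491]]
 dark 907 [[0.0219, -0.0088, 0.0322], [0.0336, 0.0114, 0.0442]]
 dark 1385 [[-0.0463, -0.0091, 0.0322], [-0.0118, 0.0115, 0.0487]]
 plate [[-0.064, -0.0522, 0.0051], [0.0719, 0.0544, 0.0107]]
side wind 95 c [0.031  0.0828] y [-0.0178  0.016 ]
 dark 21 [[0.0319, -0.0068, 0.0306], [0.0462, 0.009, 0.0425]]
 dark 46 [[-0.0444, -0.0061, 0.0304], [-0.0156, 0.007, 0.0471]]
 plate [[-0.068, -0.0534, 0.0032], [0.0689, 0.0544, 0.0122]]
```

drive_tool:
  commands:
    - {"ax": 0, "ay": 0, "az": 0, "x": 0.1, "y": 0, "z": 0.3, "jaw": 41.9}
    - {"ax": 0, "ay": 0, "az": 0, "x": 0.1, "y": 0, "z": 0.7, "jaw": 41.9}
    - {"ax": 0, "ay": 0, "az": 0, "x": 0.1, "y": 0, "z": 1.0, "jaw": 41.9}
    - {"ax": 0, "ay": 0, "az": 0, "x": 0.1, "y": 0, "z": 1.15, "jaw": 41.9}
    - {"ax": 0, "ay": 0, "az": 0, "x": 0.1, "y": 0, "z": 1.15, "jaw": 41.9}

```text
t: 16.05
tool_pos: [0.5324, -0.2549, 0.2087]
ee_rot: [3.141, -0.002, 0.198]
contact_force: [-0.8, 0.5, -1.0]
finger_gap: 0.0417
grasp_force: 6.7
```

```bash
python3 -c "
from m import *
run('b',SF,.035)"
```

```text
grasp now [ 0.5328 -0.2548  0.054 ] dist 0.007 deg 0.2
xyz [-0.16 -0.07  0.24] a [ 0.   -0.02  0.02] j [ 0.04  0.77  0.48  2.04 -0.73  0.5  -0.31] t 16.05
enc 0.0365 -0.0017 [-0.75268278  0.50334923 -0.95017873] 6.669048517942429
wrist wind 3235 c [0.0352 0.0554] y [-0.0149  0.0145]
 dark 882 [[0.0362, -0.0088, 0.0338], [0.0542, 0.0112, 0.0492]]
 dark 31 [[0.0441, 0.0121, 0.0465], [0.0506, 0.0159, 0.0529]]
 dark 36 [[0.0425, -0.0158, 0.0441], [0.0501, -0.0114, 0.0529]]
 dark 660 [[-0.0336, -0.0089, 0.0322], [-0.0095, 0.0114, 0.0489]]
 plate [[-0.0575, -0.052, 0.0048], [0.072, 0.0544, 0.0108]]
side wind 92 c [0.035 0.055] y [-0.0181  0.0165]
 dark 44 [[-0.0426, -0.0062, 0.0293], [-0.0164, 0.0064, 0.0463]]
 plate [[-0.0682, -0.0531, 0.0034], [0.067, 0.0542, 0.0126]]
```

drive_tool:
  commands:
    - {"ax": 0, "ay": 0, "az": 0, "x": -0.03, "y": -0.04, "z": 0.1, "jaw": 41.9}
    - {"ax": 0, "ay": 0, "az": 0, "x": -0.03, "y": -0.04, "z": 0.18, "jaw": 41.9}
    - {"ax": 0, "ay": 0, "az": 0, "x": -0.03, "y": -0.04, "z": 0.18, "jaw": 41.9}

```text
t: 16.52
tool_pos: [0.5316, -0.2539, 0.2044]
ee_rot: [3.141, -0.003, 0.198]
contact_force: [-0.2, 0.4, -0.6]
finger_gap: 0.0417
grasp_force: 6.7
```

drive_tool:
  commands:
    - {"ax": 0, "ay": 0, "az": 0, "x": 0, "y": 0, "z": 0.03, "jaw": 41.9}
    - {"ax": 0, "ay": 0, "az": 0, "x": 0, "y": 0, "z": 0.03, "jaw": 41.9}

```text
t: 16.77
tool_pos: [0.5317, -0.254, 0.2037]
ee_rot: [3.141, -0.003, 0.198]
contact_force: [0.0, -0.4, -0.7]
finger_gap: 0.042
grasp_force: 6.7
```

drive_tool:
  commands:
    - {"ax": 0, "ay": 0, "az": 0, "x": 0, "y": 0, "z": 0.03, "jaw": 41.9}
    - {"ax": 0, "ay": 0, "az": 0, "x": 0, "y": 0, "z": 0.03, "jaw": 41.9}

```text
t: 17.02
tool_pos: [0.5317, -0.254, 0.203]
ee_rot: [3.141, -0.003, 0.198]
contact_force: [0.7, -0.5, -0.8]
finger_gap: 0.0421
grasp_force: 6.7
```

drive_tool:
  commands:
    - {"ax": 0, "ay": 0, "az": 0, "x": 0, "y": 0, "z": 0.03, "jaw": 41.9}
    - {"ax": 0, "ay": 0, "az": 0, "x": 0, "y": 0, "z": 0.03, "jaw": 41.9}

```text
t: 17.27
tool_pos: [0.5317, -0.254, 0.2022]
ee_rot: [3.141, -0.003, 0.198]
contact_force: [-0.2, -0.6, -0.9]
finger_gap: 0.0423
grasp_force: 6.7
```

drive_tool:
  commands:
    - {"ax": 0, "ay": 0, "az": 0, "x": 0, "y": 0, "z": 0.02, "jaw": 41.9}
    - {"ax": 0, "ay": 0, "az": 0, "x": 0, "y": 0, "z": 0.02, "jaw": 41.9}

```text
t: 17.52
tool_pos: [0.5317, -0.254, 0.2017]
ee_rot: [3.141, -0.003, 0.198]
contact_force: [1.1, 0.7, -0.7]
finger_gap: 0.0424
grasp_force: 6.7
```

```bash
python3 -c "
from m import *
run('c',SF,.035)"
```

```text
grasp now [ 0.5321 -0.254   0.047 ] dist 0.004 deg 0.2
xyz [-0.14 -0.03 -0.04] a [ 0.01 -0.03  0.02] j [ 0.05  0.78  0.47  2.05 -0.75  0.49 -0.3 ] t 17.525
enc 0.0359 -0.0008 [ 1.11988037  0.72648612 -0.65071461] 6.669303998351097
wrist wind 3300 c [0.0346 0.0484] y [-0.014   0.0155]
 dark 841 [[0.0435, -0.0088, 0.0411], [0.0542, 0.0157, 0.0492]]
 dark 94 [[0.0425, -0.0158, 0.0378], [0.0505, -0.0103, 0.0525]]
 dark 263 [[0.015, -0.0088, 0.0464], [0.0195, 0.0112, 0.0493]]
 dark 358 [[-0.0278, -0.0085, 0.0339], [-0.009, 0.0113, 0.0488]]
 plate [[-0.0502, -0.052, 0.0055], [0.0719, 0.0544, 0.0109]]
side wind 103 c [0.0338 0.0479] y [-0.0212  0.0175]
 dark 47 [[-0.0441, -0.0072, 0.0308], [-0.0158, 0.0082, 0.0462]]
 plate [[-0.0686, -0.0534, 0.0032], [0.0667, 0.0543, 0.0124]]
```

drive_tool:
  commands:
    - {"ax": 0, "ay": 0, "az": 0, "x": 0, "y": 0, "z": 0.02, "jaw": 41.9}
    - {"ax": 0, "ay": 0, "az": 0, "x": 0, "y": 0, "z": 0.02, "jaw": 41.9}

```text
t: 17.88
tool_pos: [0.5316, -0.2541, 0.2012]
ee_rot: [3.141, -0.003, 0.198]
contact_force: [0.3, 0.4, -0.5]
finger_gap: 0.0418
grasp_force: 6.7
```

drive_tool:
  commands:
    - {"ax": 0, "ay": 0, "az": 0, "x": 0, "y": 0, "z": 0.02, "jaw": 41.9}
    - {"ax": 0, "ay": 0, "az": 0, "x": 0, "y": 0, "z": 0.02, "jaw": 41.9}

```text
t: 18.12
tool_pos: [0.5315, -0.2542, 0.2009]
ee_rot: [3.141, -0.003, 0.198]
contact_force: [-1.0, -0.1, 1.6]
finger_gap: 0.0425
grasp_force: 6.9
```

drive_tool:
  commands:
    - {"ax": 0, "ay": 0, "az": 0, "x": 0, "y": 0, "z": 0, "jaw": 42.6}
    - {"ax": 0, "ay": 0, "az": 0, "x": 0, "y": 0, "z": 0, "jaw": 44}
    - {"ax": 0, "ay": 0, "az": 0, "x": 0, "y": 0, "z": 0, "jaw": 50}
    - {"ax": 0, "ay": 0, "az": 0, "x": 0, "y": 0, "z": 0, "jaw": 56}
    - {"ax": 0, "ay": 0, "az": 0, "x": 0, "y": 0, "z": 0, "jaw": 56}

```text
t: 18.75
tool_pos: [0.5317, -0.254, 0.2008]
ee_rot: [3.141, -0.003, 0.198]
contact_force: [0.4, -0.2, -0.1]
finger_gap: 0.0559
grasp_force: 0.0
```

drive_tool:
  commands:
    - {"ax": 0, "ay": 0, "az": 0, "x": 0, "y": 0, "z": -0.5, "jaw": 56}
    - {"ax": 0, "ay": 0, "az": 0, "x": 0, "y": 0, "z": -2, "jaw": 60}
    - {"ax": 0, "ay": 0, "az": 0, "x": 0, "y": 0, "z": -4, "jaw": 60}
    - {"ax": 0, "ay": 0, "az": 0, "x": 0, "y": 0, "z": -4.5, "jaw": 60}

```text
t: 19.25
tool_pos: [0.532, -0.255, 0.3169]
ee_rot: [3.137, -0.008, 0.197]
contact_force: [-0.6, 0.1, -0.9]
finger_gap: 0.0599
grasp_force: 0.0
```

```bash
python3 -c "
from m import *
run('d',SF,.03)
Rd=tilt(-YB,XB,33);plan(OUT-.09*XB+.10*ZW,Rd)"
```

```text
grasp now [ 0.5332 -0.2554  0.1622] dist 0.114 deg 0.5
xyz [-0.18 -0.09  4.57] a [ 0.04 -0.07  0.02] j [-0.08  0.63  0.65  2.01 -0.6   0.69 -0.42] t 19.25
enc 0.0368 -0.0024 [-0.55647365  0.06707074 -0.92838972] 0.0
wrist wind 1026 c [0.0341 0.0476] y [-0.0141  0.0157]
 dark 270 [[0.0443, -0.0086, 0.0418], [0.0542, 0.0113, 0.0492]]
 dark 151 [[0.0161, -0.0081, 0.045], [0.0208, 0.0118, 0.0492]]
 dark 236 [[-0.0268, -0.0084, 0.0349], [-0.01, 0.0113, 0.0492]]
 dark 548 [[-0.0474, -0.0087, 0.0331], [-0.0312, 0.0112, 0.0486]]
 plate [[-0.0647, -0.0522, 0.0061], [0.0713, 0.0547, 0.0107]]
side wind 103 c [0.0272 0.064 ] y [-0.0163  0.0259]
 dark 45 [[-0.0449, -0.0064, 0.0289], [-0.0168, 0.0071, 0.0466]]
 plate [[-0.0684, -0.0531, 0.0032], [0.0679, 0.0541, 0.0128]]
grasp now [ 0.5326 -0.2544  0.1604] dist 0.151 deg 56.1
xyz [-0.12 -6.03  0.2 ] a [ 2.26  5.15 -7.46] j [-0.08  0.63  0.65  2.01 -0.6   0.69 -0.42] t 19.35
```

drive_tool:
  commands:
    - {"ax": 0.45, "ay": 1.03, "az": -1.5, "x": 0, "y": -1.2, "z": 0, "jaw": 60}
    - {"ax": 0.9, "ay": 2.06, "az": -3, "x": -0.05, "y": -2.4, "z": 0.05, "jaw": 60}
    - {"ax": 1.35, "ay": 3.1, "az": -4.5, "x": -0.1, "y": -3.6, "z": 0.1, "jaw": 60}
    - {"ax": 1.8, "ay": 4.1, "az": -6, "x": -0.1, "y": -4.8, "z": 0.15, "jaw": 60}
    - {"ax": 2.26, "ay": 5.15, "az": -7.46, "x": -0.12, "y": -6.03, "z": 0.2, "jaw": 60}

```text
t: 19.98
tool_pos: [0.4977, -0.1056, 0.3074]
ee_rot: [-3.126, -0.555, 0.967]
contact_force: [0.8, 0.1, -0.1]
finger_gap: 0.0598
grasp_force: 0.0
```

drive_tool:
  commands:
    - {"ax": 0, "ay": 0, "az": 0, "x": 0, "y": 0, "z": 0, "jaw": 60}

```text
t: 20.1
tool_pos: [0.4971, -0.105, 0.3069]
ee_rot: [-3.12, -0.553, 0.962]
contact_force: [0.8, -0.5, 0.1]
finger_gap: 0.0605
grasp_force: 0.0
```

```bash
cat > n.py <<'E'
from h import *
from bench import cams
from scipy.optimize import least_squares
f=cams.grab_frame('wrist');np.savez('w7.npz',**f)
P=cloud(f);hsv=cv2.cvtColor(f['color'],cv2.COLOR_RGB2HSV)
B=np.dstack([(P-OUT)@XB,(P-OUT)@YB,P[...,2]])
near=(abs(B[...,0])<.05)&(abs(B[...,1])<.035)&(B[...,2]>.06)&(B[...,2]<.11)
m=near&(hsv[...,0]>6)&(hsv[...,0]<26)&(hsv[...,1]>90)
q=B[m];fit=least_squares(lambda c:np.hypot(q[:,0]-c[0]-c[2]*q[:,1],q[:,2]-c[1])-.011,[0,.08,0],loss='soft_l1',f_scale=.001)
print(len(q),'centre',fit.x.round(4),'y',np.percentile(q[:,1],[2,98]).round(4))
d=near&(f['color'].max(2)<70);q=B[d]
for s in(1,-1): w=q[q[:,1]*s>.012];print('flange',s,w.mean(0).round(4),np.percentile(w[:,1],[3,97]).round(4))
Rd=tilt(-YB,XB,33);O=OUT+.0008*YB-.0005*XB
plan(O-.045*Rd[:,2],Rd)
E
python3 n.py
```

```text
952 centre [-0.0005  0.0805  0.0548] y [-0.018   0.0118]
flange 1 [-0.0049  0.0149  0.0912] [0.0124 0.0178]
flange -1 [ 0.0021 -0.022   0.088 ] [-0.0277 -0.0175]
grasp now [ 0.5419 -0.0386  0.1753] dist 0.088 deg 2.6
xyz [ 0.98 -0.03  3.4 ] a [ 0.04  0.24 -0.36] j [ 0.36  0.49 -0.14  2.22 -1.11  0.51  0.65] t 20.15
```

```bash
cat > o.py <<'E'
from h import *
import sys
Rd=R.from_euler('z',-2.5,degrees=True).as_matrix()@tilt(-YB,XB,33);O=OUT-.003*YB-.0005*XB
plan(O-float(sys.argv[1])*Rd[:,2],Rd)
E
python3 o.py .045
```

```text
grasp now [ 0.5419 -0.0386  0.1753] dist 0.089 deg 1.8
xyz [ 0.98 -0.07  3.4 ] a [-0.18  0.24 -0.01] j [ 0.36  0.49 -0.14  2.22 -1.11  0.51  0.65] t 20.15
```

drive_tool:
  commands:
    - {"ax": -0.1, "ay": 0.15, "az": 0, "x": 0.5, "y": -0.07, "z": 1.2, "jaw": 60}
    - {"ax": -0.18, "ay": 0.24, "az": 0, "x": 0.98, "y": -0.07, "z": 2.4, "jaw": 60}
    - {"ax": -0.18, "ay": 0.24, "az": 0, "x": 0.98, "y": -0.07, "z": 3.4, "jaw": 60}
    - {"ax": -0.18, "ay": 0.24, "az": 0, "x": 0.98, "y": -0.07, "z": 3.4, "jaw": 60}
    - {"ax": -0.18, "ay": 0.24, "az": 0, "x": 0.98, "y": -0.07, "z": 3.4, "jaw": 60}

```text
t: 20.78
tool_pos: [0.5337, -0.0524, 0.2485]
ee_rot: [3.138, -0.575, 0.961]
contact_force: [-0.5, -1.0, -0.4]
finger_gap: 0.0599
grasp_force: 0.0
```

```bash
python3 o.py 0
```

```text
grasp now [0.5823 0.0162 0.1187] dist 0.046 deg 0.2
xyz [-0.01 -0.07  1.84] a [0.03 0.01 0.01] j [ 0.37  0.63 -0.32  2.2  -1.42  0.32  0.89] t 20.775
```

drive_tool:
  commands:
    - {"ax": 0, "ay": 0, "az": 0, "x": -0.01, "y": -0.07, "z": 0.5, "jaw": 60}
    - {"ax": 0, "ay": 0, "az": 0, "x": -0.01, "y": -0.07, "z": 1.0, "jaw": 60}
    - {"ax": 0, "ay": 0, "az": 0, "x": -0.01, "y": -0.07, "z": 1.3, "jaw": 60}
    - {"ax": 0, "ay": 0, "az": 0, "x": -0.01, "y": -0.07, "z": 1.3, "jaw": 60}

```text
t: 21.28
tool_pos: [0.5423, -0.0372, 0.2214]
ee_rot: [3.138, -0.577, 0.961]
contact_force: [0.0, 0.1, 0.1]
finger_gap: 0.0605
grasp_force: 0.0
```

```bash
python3 o.py 0
```

```text
grasp now [0.5911 0.0315 0.0917] dist 0.014 deg 0.2
xyz [-0.    0.    0.55] a [ 0.03 -0.01  0.01] j [ 0.49  0.73 -0.54  2.19 -1.52  0.16  1.01] t 21.275
```

```bash
cat > o.py <<'E'
from h import *
import sys
Rd=tilt(-YB,XB,32);O=OUT-.003*YB-.0005*XB
plan(O-float(sys.argv[1])*Rd[:,2],Rd)
E
python3 o.py .014; python3 o.py 0
```

```text
grasp now [0.5911 0.0315 0.0917] dist 0.005 deg 2.8
xyz [ 0.12  0.16 -0.  ] a [ 0.26 -0.17 -0.34] j [ 0.49  0.73 -0.54  2.19 -1.52  0.16  1.01] t 21.275
grasp now [0.5911 0.0315 0.0917] dist 0.015 deg 2.8
xyz [0.11 0.15 0.56] a [ 0.26 -0.17 -0.34] j [ 0.49  0.73 -0.54  2.19 -1.52  0.16  1.01] t 21.275
```

drive_tool:
  commands:
    - {"ax": 0.13, "ay": -0.08, "az": -0.17, "x": 0.06, "y": 0.08, "z": 0, "jaw": 60}
    - {"ax": 0.26, "ay": -0.17, "az": -0.34, "x": 0.12, "y": 0.15, "z": 0, "jaw": 60}
    - {"ax": 0.26, "ay": -0.17, "az": -0.34, "x": 0.12, "y": 0.15, "z": 0.3, "jaw": 60}
    - {"ax": 0.26, "ay": -0.17, "az": -0.34, "x": 0.12, "y": 0.15, "z": 0.5, "jaw": 56}
    - {"ax": 0.26, "ay": -0.17, "az": -0.34, "x": 0.12, "y": 0.15, "z": 0.56, "jaw": 52}

```text
t: 21.9
tool_pos: [0.5511, -0.0299, 0.2107]
ee_rot: [-3.14, -0.559, 1.004]
contact_force: [0.2, 0.3, -0.1]
finger_gap: 0.052
grasp_force: 0.0
```

```bash
python3 o.py 0
```

```text
grasp now [0.5948 0.0395 0.0796] dist 0.001 deg 0.1
xyz [-0.03  0.03 -0.04] a [-0.02 -0.01  0.  ] j [ 0.43  0.74 -0.47  2.17 -1.4   0.19  0.92] t 21.9
```

Good. Close gently.

drive_tool:
  commands:
    - {"ax": 0, "ay": 0, "az": 0, "x": -0.02, "y": 0.02, "z": -0.02, "jaw": 48}
    - {"ax": 0, "ay": 0, "az": 0, "x": -0.02, "y": 0.02, "z": -0.02, "jaw": 46}
    - {"ax": 0, "ay": 0, "az": 0, "x": -0.02, "y": 0.02, "z": -0.02, "jaw": 45}
    - {"ax": 0, "ay": 0, "az": 0, "x": -0.02, "y": 0.02, "z": -0.02, "jaw": 44}
    - {"ax": 0, "ay": 0, "az": 0, "x": -0.02, "y": 0.02, "z": -0.02, "jaw": 43.5}

```text
t: 22.52
tool_pos: [0.5513, -0.0308, 0.2114]
ee_rot: [-3.141, -0.559, 1.005]
contact_force: [0.1, -0.0, 0.1]
finger_gap: 0.0438
grasp_force: 0.1
```

drive_tool:
  commands:
    - {"ax": 0, "ay": 0, "az": 0, "x": 0, "y": 0, "z": 0, "jaw": 43}
    - {"ax": 0, "ay": 0, "az": 0, "x": 0, "y": 0, "z": 0, "jaw": 42.5}
    - {"ax": 0, "ay": 0, "az": 0, "x": 0, "y": 0, "z": 0, "jaw": 42.2}
    - {"ax": 0, "ay": 0, "az": 0, "x": 0, "y": 0, "z": 0, "jaw": 42.2}

```text
t: 23.02
tool_pos: [0.5515, -0.0309, 0.2114]
ee_rot: [-3.141, -0.559, 1.005]
contact_force: [0.9, -1.7, 1.4]
finger_gap: 0.0422
grasp_force: 0.5
```

drive_tool:
  commands:
    - {"ax": 0, "ay": 0, "az": 0, "x": 0, "y": 0, "z": 0, "jaw": 42.05}
    - {"ax": 0, "ay": 0, "az": 0, "x": 0, "y": 0, "z": 0, "jaw": 41.9}
    - {"ax": 0, "ay": 0, "az": 0, "x": 0, "y": 0, "z": 0, "jaw": 41.9}

```text
t: 23.4
tool_pos: [0.5514, -0.0308, 0.2114]
ee_rot: [-3.141, -0.559, 1.005]
contact_force: [2.1, -1.4, 0.2]
finger_gap: 0.0417
grasp_force: 3.2
```

drive_tool:
  commands:
    - {"ax": 0, "ay": 0, "az": 0, "x": 0, "y": 0, "z": 0, "jaw": 41.75}
    - {"ax": 0, "ay": 0, "az": 0, "x": 0, "y": 0, "z": 0, "jaw": 41.75}
    - {"ax": 0, "ay": 0, "az": 0, "x": 0, "y": 0, "z": 0, "jaw": 41.75}

```text
t: 23.78
tool_pos: [0.5514, -0.0308, 0.2114]
ee_rot: [-3.141, -0.559, 1.005]
contact_force: [1.0, -0.1, 2.7]
finger_gap: 0.0419
grasp_force: 8.0
```

drive_tool:
  commands:
    - {"ax": 0, "ay": 0, "az": 0, "x": 0.11, "y": 0, "z": -0.18, "jaw": 41.75}
    - {"ax": 0, "ay": 0, "az": 0, "x": 0.22, "y": 0, "z": -0.36, "jaw": 41.75}
    - {"ax": 0, "ay": 0, "az": 0, "x": 0.33, "y": 0, "z": -0.54, "jaw": 41.75}
    - {"ax": 0, "ay": 0, "az": 0, "x": 0.45, "y": 0, "z": -0.72, "jaw": 41.75}
    - {"ax": 0, "ay": 0, "az": 0, "x": 0.45, "y": 0, "z": -0.72, "jaw": 41.75}

```text
t: 24.4
tool_pos: [0.5514, -0.0306, 0.2332]
ee_rot: [3.141, -0.559, 1.007]
contact_force: [-0.5, -1.0, -1.1]
finger_gap: 0.0417
grasp_force: 8.5
```

drive_tool:
  commands:
    - {"ax": 0, "ay": 0, "az": 0, "x": -0.5, "y": 0, "z": -0.4, "jaw": 41.75}
    - {"ax": 0, "ay": 0, "az": 0, "x": -1.2, "y": 0, "z": -1.1, "jaw": 41.75}
    - {"ax": 0, "ay": 0, "az": 0, "x": -2, "y": 0, "z": -2.2, "jaw": 41.75}
    - {"ax": 0, "ay": 0, "az": 0, "x": -2.4, "y": 0, "z": -3, "jaw": 41.75}
    - {"ax": 0, "ay": 0, "az": 0, "x": -2.4, "y": 0, "z": -3.5, "jaw": 41.75}

```text
t: 25.02
tool_pos: [0.4975, -0.1157, 0.2753]
ee_rot: [-3.14, -0.557, 1.0]
contact_force: [-0.8, 0.3, 0.1]
finger_gap: 0.0418
grasp_force: 8.5
```

Run:
```python
from h import *
SNc=CC-.029*XC+.09*ZW
plan(SNc,tilt(-YC,XC,0))
```

```text
grasp now [ 0.5414 -0.0467  0.1439] dist 0.154 deg 55.6
xyz [-4.46  2.25 -3.6 ] a [-2.15 -5.02  7.49] j [ 0.47  0.56 -0.25  2.22 -1.14  0.44  0.76] t 25.025
```

drive_tool:
  commands:
    - {"ax": -0.27, "ay": -0.63, "az": 0.94, "x": -0.56, "y": 0.28, "z": -0.45, "jaw": 41.75}
    - {"ax": -0.54, "ay": -1.26, "az": 1.88, "x": -1.1, "y": 0.56, "z": -0.9, "jaw": 41.75}
    - {"ax": -0.8, "ay": -1.9, "az": 2.81, "x": -1.65, "y": 0.84, "z": -1.35, "jaw": 41.75}
    - {"ax": -1.08, "ay": -2.5, "az": 3.75, "x": -2.2, "y": 1.1, "z": -1.8, "jaw": 41.75}
    - {"ax": -1.35, "ay": -3.15, "az": 4.7, "x": -2.8, "y": 1.4, "z": -2.25, "jaw": 41.75}

```text
t: 25.65
tool_pos: [0.4804, -0.2073, 0.286]
ee_rot: [-3.085, -0.205, 0.484]
contact_force: [0.4, 0.3, -1.9]
finger_gap: 0.0421
grasp_force: 8.5
```

Run:
```python
from h import *
SNc=CC-.029*XC+.09*ZW
plan(SNc,tilt(-YC,XC,0))
```

```text
grasp now [ 0.5043 -0.185   0.1348] dist 0.06 deg 20.8
xyz [-1.43  1.81 -0.67] a [-0.82 -1.87  2.8 ] j [ 0.16  0.54  0.29  2.18 -0.8   0.48  0.04] t 25.65
```

drive_tool:
  commands:
    - {"ax": -0.27, "ay": -0.62, "az": 0.93, "x": -0.48, "y": 0.6, "z": -0.22, "jaw": 41.75}
    - {"ax": -0.55, "ay": -1.25, "az": 1.87, "x": -0.95, "y": 1.2, "z": -0.45, "jaw": 41.75}
    - {"ax": -0.82, "ay": -1.87, "az": 2.8, "x": -1.43, "y": 1.8, "z": -0.67, "jaw": 41.75}
    - {"ax": -0.82, "ay": -1.87, "az": 2.8, "x": -1.43, "y": 1.8, "z": -0.67, "jaw": 41.75}
    - {"ax": -0.82, "ay": -1.87, "az": 2.8, "x": -1.43, "y": 1.8, "z": -0.67, "jaw": 41.75}

```text
t: 26.28
tool_pos: [0.4689, -0.2643, 0.2918]
ee_rot: [-3.14, -0.003, 0.2]
contact_force: [-0.1, 0.3, -0.6]
finger_gap: 0.0423
grasp_force: 8.5
```

```bash
python3 -c "
from m import *
run('e',CC-.029*XC,.08)
from bench import cams
f=dict(np.load('ewrist.npz'));cv2.imwrite('pics/e.png',cv2.resize(f['color'][:,:,::-1],(640,480)))"
```

```text
grasp now [ 0.4693 -0.2639  0.1371] dist 0.089 deg 0.3
xyz [-0.05  0.06  3.56] a [-0.02 -0.02  0.05] j [ 0.    0.61  0.6   2.13 -0.63  0.58 -0.31] t 26.275
enc -0.0276 0.0017 [-0.06023945  0.32883346 -0.61842872] 8.491462469100952
wrist wind 3259 c [-0.0292  0.1383] y [-0.0115  0.018 ]
 dark 394 [[0.0456, -0.0087, 0.043], [0.0537, 0.0114, 0.0493]]
 dark 325 [[0.0153, -0.0085, 0.0434], [0.0221, 0.0116, 0.0489]]
 dark 469 [[-0.0271, -0.0085, 0.0343], [-0.0099, 0.0114, 0.0489]]
 dark 761 [[-0.0495, -0.0086, 0.0328], [-0.0309, 0.0115, 0.0487]]
 plate [[-0.0646, -0.0523, 0.0059], [0.071, 0.0547, 0.0109]]
side wind 119 c [-0.0381  0.1544] y [-0.0313  0.0195]
 dark 46 [[-0.0445, -0.0061, 0.0307], [-0.0168, 0.007, 0.0461]]
 plate [[-0.0688, -0.0533, 0.0032], [0.0683, 0.0541, 0.0123]]
```

View pics/e.png

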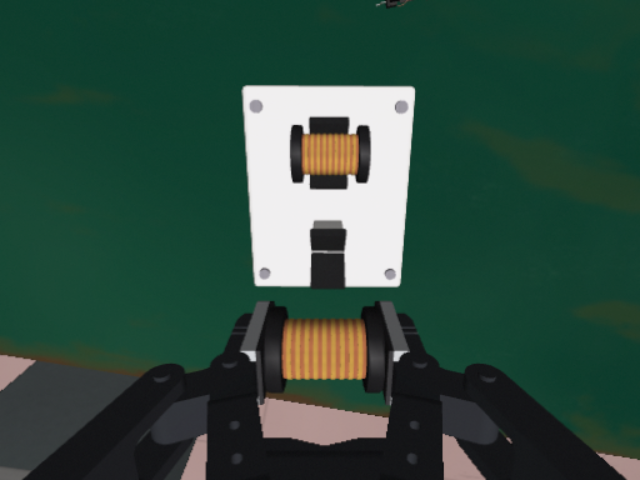

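The far choke is seated at (330,154) with its flanges over both ends. The second is held above the near V, whose valley is at (328,250).

drive_tool:
  commands:
    - {"ax": 0, "ay": 0, "az": 0, "x": -0.02, "y": 0.07, "z": 0.8, "jaw": 41.75}
    - {"ax": 0, "ay": 0, "az": 0, "x": -0.02, "y": 0.07, "z": 1.8, "jaw": 41.75}
    - {"ax": 0, "ay": 0, "az": 0, "x": -0.02, "y": 0.07, "z": 2.6, "jaw": 41.75}
    - {"ax": 0, "ay": 0, "az": 0, "x": -0.02, "y": 0.07, "z": 3.1, "jaw": 41.75}
    - {"ax": 0, "ay": 0, "az": 0, "x": -0.02, "y": 0.07, "z": 3.2, "jaw": 41.75}

```text
t: 27.0
tool_pos: [0.4688, -0.2669, 0.2115]
ee_rot: [-3.141, -0.002, 0.198]
contact_force: [0.5, -0.3, -0.3]
finger_gap: 0.0416
grasp_force: 8.5
```

```bash
python3 -c "
from m import *
run('f',CC-.029*XC,.035)
f=dict(np.load('fwrist.npz'))" | grep -v plate
```

```text
grasp now [ 0.469  -0.2667  0.0568] dist 0.009 deg 0.2
xyz [-0.01 -0.05  0.35] a [-0.01 -0.02  0.03] j [ 0.12  0.72  0.44  2.16 -0.76  0.42 -0.2 ] t 27.0
enc -0.0284 -0.001 [ 0.46721646 -0.31163527 -0.26273015] 8.46234306693077
wrist wind 7023 c [0.0164 0.0597] y [-0.0142  0.0154]
 dark 1057 [[0.0452, -0.0089, 0.0428], [0.054, 0.0114, 0.0492]]
 dark 29 [[0.0453, 0.0154, 0.043], [0.0494, 0.016, 0.0526]]
 dark 45 [[0.0451, -0.0158, 0.042], [0.0498, -0.0144, 0.0527]]
 dark 703 [[0.0155, -0.0089, 0.0439], [0.023, 0.0114, 0.0494]]
 dark 817 [[-0.0263, -0.0088, 0.0355], [-0.0098, 0.0111, 0.049]]
 dark 18 [[-0.023, -0.0152, 0.0465], [-0.0155, -0.0145, 0.0527]]
 dark 133 [[-0.032, -0.0089, 0.0317], [-0.03, 0.0112, 0.0347]]
side wind 90 c [-0.0309  0.0577] y [-0.0186  0.0172]
```

drive_tool:
  commands:
    - {"ax": 0, "ay": 0, "az": 0, "x": -0.02, "y": 0, "z": 0.15, "jaw": 41.75}
    - {"ax": 0, "ay": 0, "az": 0, "x": -0.02, "y": 0, "z": 0.28, "jaw": 41.75}
    - {"ax": 0, "ay": 0, "az": 0, "x": -0.02, "y": 0, "z": 0.35, "jaw": 41.75}
    - {"ax": 0, "ay": 0, "az": 0, "x": -0.02, "y": 0, "z": 0.35, "jaw": 41.75}

```text
t: 27.6
tool_pos: [0.4685, -0.2671, 0.2032]
ee_rot: [3.141, -0.002, 0.198]
contact_force: [-0.1, 0.4, -0.3]
finger_gap: 0.0416
grasp_force: 8.5
```

drive_tool:
  commands:
    - {"ax": 0, "ay": 0, "az": 0, "x": 0, "y": 0, "z": 0.02, "jaw": 41.75}
    - {"ax": 0, "ay": 0, "az": 0, "x": 0, "y": 0, "z": 0.02, "jaw": 41.75}

```text
t: 27.85
tool_pos: [0.4685, -0.2672, 0.2028]
ee_rot: [3.141, -0.002, 0.198]
contact_force: [-0.5, 0.6, -0.3]
finger_gap: 0.0422
grasp_force: 8.5
```

drive_tool:
  commands:
    - {"ax": 0, "ay": 0, "az": 0, "x": 0, "y": 0, "z": 0.02, "jaw": 41.75}
    - {"ax": 0, "ay": 0, "az": 0, "x": 0, "y": 0, "z": 0.02, "jaw": 41.75}

```text
t: 28.1
tool_pos: [0.4685, -0.2672, 0.2023]
ee_rot: [3.141, -0.002, 0.198]
contact_force: [1.2, 0.1, -0.8]
finger_gap: 0.0419
grasp_force: 8.5
```

drive_tool:
  commands:
    - {"ax": 0, "ay": 0, "az": 0, "x": 0, "y": 0, "z": 0.03, "jaw": 41.75}
    - {"ax": 0, "ay": 0, "az": 0, "x": 0, "y": 0, "z": 0.03, "jaw": 41.75}

```text
t: 28.35
tool_pos: [0.4686, -0.2672, 0.2015]
ee_rot: [3.141, -0.002, 0.198]
contact_force: [-1.2, 0.2, -0.7]
finger_gap: 0.0422
grasp_force: 8.5
```

drive_tool:
  commands:
    - {"ax": 0, "ay": 0, "az": 0, "x": 0, "y": 0, "z": 0.02, "jaw": 41.75}
    - {"ax": 0, "ay": 0, "az": 0, "x": 0, "y": 0, "z": 0.02, "jaw": 41.75}

```text
t: 28.6
tool_pos: [0.4688, -0.2672, 0.2012]
ee_rot: [3.141, -0.003, 0.198]
contact_force: [1.2, 0.8, 1.1]
finger_gap: 0.0416
grasp_force: 8.7
```

Contact at 1.1 N, so release and retreat.

drive_tool:
  commands:
    - {"ax": 0, "ay": 0, "az": 0, "x": 0, "y": 0, "z": 0, "jaw": 42.6}
    - {"ax": 0, "ay": 0, "az": 0, "x": 0, "y": 0, "z": 0, "jaw": 44}
    - {"ax": 0, "ay": 0, "az": 0, "x": 0, "y": 0, "z": 0, "jaw": 50}
    - {"ax": 0, "ay": 0, "az": 0, "x": 0, "y": 0, "z": 0, "jaw": 56}
    - {"ax": 0, "ay": 0, "az": 0, "x": 0, "y": 0, "z": 0, "jaw": 56}

```text
t: 29.22
tool_pos: [0.4685, -0.2672, 0.201]
ee_rot: [3.141, -0.002, 0.198]
contact_force: [-0.7, -0.4, -0.0]
finger_gap: 0.056
grasp_force: 0.0
```

drive_tool:
  commands:
    - {"ax": 0, "ay": 0, "az": 0, "x": 0, "y": 0, "z": -0.5, "jaw": 56}
    - {"ax": 0, "ay": 0, "az": 0, "x": 0, "y": 0, "z": -2, "jaw": 60}
    - {"ax": 0, "ay": 0, "az": 0, "x": 0, "y": 0, "z": -4, "jaw": 60}
    - {"ax": 0, "ay": 0, "az": 0, "x": 0, "y": 0, "z": -5.5, "jaw": 60}
    - {"ax": 0, "ay": 0, "az": 0, "x": 0, "y": 0, "z": -5.5, "jaw": 60}

```text
t: 29.85
tool_pos: [0.4688, -0.268, 0.3418]
ee_rot: [3.137, -0.007, 0.198]
contact_force: [0.1, 0.4, 0.2]
finger_gap: 0.0602
grasp_force: 0.0
```

Run:
```python
from h import *
from bench import cams,status
f=cams.grab_frame('wrist');t=cams.grab_frame('top')
P=cloud(t);c=t['color'];hsv=cv2.cvtColor(c,cv2.COLOR_RGB2HSV)
red=(hsv[...,1]>150)&((hsv[...,0]<8)|(hsv[...,0]>172))&(abs(P[...,0]-.515)<.06)&(abs(P[...,1]-.13)<.06)
vv,uu=np.nonzero(red);t0=dict(np.load('top.npz'));h0=cv2.cvtColor(t0['color'],cv2.COLOR_RGB2HSV);r0=(h0[...,1]>150)&((h0[...,0]<8)|(h0[...,0]>172));P0=cloud(t0);r0&=(abs(P0[...,0]-.515)<.06)&(abs(P0[...,1]-.13)<.06);v0,u0=np.nonzero(r0)
print('tab px now',uu.mean(),vv.mean(),'start',u0.mean(),v0.mean())
s=status.state();print(s['t'],s['tool_pos'],s['contact_force'])
a=cv2.resize(f['color'][:,:,::-1],(400,300));b=cv2.resize(c[120:290,120:347,::-1],(400,300))
cv2.imwrite('pics/z.png',np.hstack([a,b]))
```

```text
tab px now 189.0 206.46666666666667 start 189.14285714285714 205.52380952380952
29.95 [ 0.46809025 -0.26676072  0.33893737] [-0.05478534 -0.10126595  0.28969868]
```

View pics/z.png

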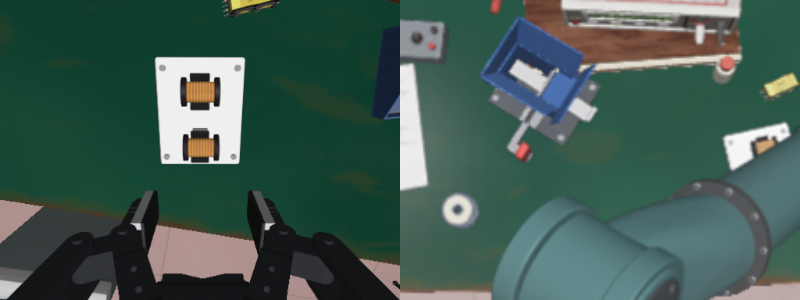

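Both chokes sit in their V blocks at (200,92) and (200,148), and the gate looks shut. I'll check the tab's sub-pixel shift against the start.

Run:
```python
from h import *
from bench import cams
for n,(u,v),(bu,bv) in(('top',(189,206),(205,160)),('side',(220,168),(255,150))):
    a=dict(np.load(n+'.npz'))['color'];fs=[cams.grab_frame(n)['color'] for _ in range(4)]
    g=lambda im:np.clip(im[...,0].astype(np.float32)-im[...,1],0,None)
    b=np.mean([g(x) for x in fs],0); A=g(a)
    def cen(I):
        w=I[v-13:v+14,u-11:u+12].copy();w[w<40]=0;yy,xx=np.mgrid[0:27,0:23];return (w*xx).sum()/w.sum(),(w*yy).sum()/w.sum(),w.sum()
    print(n,cen(A),cen(b),[cen(g(x)) for x in fs[:2]])
    w3=cv2.matchTemplate
    G=lambda im:cv2.cvtColor(im,cv2.COLOR_RGB2GRAY).astype(np.float32)
    h=cv2.createHanningWindow((36,36),cv2.CV_32F)
    print(' bin shift',cv2.phaseCorrelate(G(a)[bv-18:bv+18,bu-18:bu+18],G(fs[0])[bv-18:bv+18,bu-18:bu+18],h))
```

```text
top (np.float64(11.144362663098025), np.float64(12.258447641351623), np.float32(5978.0)) (np.float64(11.120252631578948), np.float64(12.243494736842106), np.float32(5937.5)) [(np.float64(11.119440700808624), np.float64(12.244272237196766), np.float32(5936.0)), (np.float64(11.120518431240532), np.float64(12.244571620939237), np.float32(5941.0))]
 bin shift ((-0.5150545440421688, 0.5747109839432163), 0.7742744441385623)
side (np.float64(11.34211913547707), np.float64(12.683816552451239), np.float32(9485.0)) (np.float64(11.338056521398133), np.float64(12.6829102507124), np.float32(9562.75)) [(np.float64(11.34305120167189), np.float64(12.689759665621734), np.float32(9570.0)), (np.float64(11.336331311441121), np.float64(12.685630621208952), np.float32(9562.0))]
 bin shift ((-0.09669241703992171, 0.1048331881185689), 0.8136538811671881)
```

The tab is back within 0.03 px of where it started, so the gate is shut. I'm handing the job in.

```bash
python3 -c "
from bench import ticket;print(ticket.sign_off())"
```

```text
the job is handed in; nothing more can be done
None
```

The job is handed in at about 30 s: the gate is shut again and a choke lies in each V block. Grip on the chokes was 7–9 N except for one brief 12.9 N reading on the first, just over the 12 N limit, which I eased off at once.

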